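# Put the washed spice things away

### The job

Put the washed things away: the little round tin into the spice rack's open drawer, then the drawer pushed shut; every flat glass flask slid into a cell of the rack, cap outwards, until it is fully home; and every pair of tongs lifted off the drip stand and hung astride the rail. The flasks are thin glass: never squeeze or push them with more than 20 N a finger or force them against the rack, and leave the salt shaker, the plate and the pot alone.

Things in the scene. Friction and masses are not known exactly. Their poses are not given: they have to be found in the camera images.
- flask1: flat amber glass flask, 90 x 50 x 22 mm, 130 g, lying flat: glass body at x -30 to +45 mm, round steel cap 19 across at x -45 to -32,. Origin mid-length on its underside; x points from cap to base, z up; balances at x = +5. May be absent. Cracks if the two fingers together bear on it with over 40 N (20 N each), or if it is pressed on the rack with over 30 N while in the fingers
- flask2: flat amber glass flask, 90 x 50 x 22 mm, 130 g, lying flat: glass body at x -30 to +45 mm, round steel cap 19 across at x -45 to -32,. Origin mid-length on its underside; x points from cap to base, z up; balances at x = +5. May be absent. Cracks if the two fingers together bear on it with over 40 N (20 N each), or if it is pressed on the rack with over 30 N while in the fingers
- flask3: flat amber glass flask, 90 x 50 x 22 mm, 130 g, lying flat: glass body at x -30 to +45 mm, round steel cap 19 across at x -45 to -32,. Origin mid-length on its underside; x points from cap to base, z up; balances at x = +5. May be absent. Cracks if the two fingers together bear on it with over 40 N (20 N each), or if it is pressed on the rack with over 30 N while in the fingers
- flask1_cap (a point): centre of the outer end face of flask1's cap, 11 mm above its underside
- flask2_cap (a point): centre of the outer end face of flask2's cap, 11 mm above its underside
- flask3_cap (a point): centre of the outer end face of flask3's cap, 11 mm above its underside
- rack: white spice rack, fixed, 202 wide (y), 86 high mm. Origin on its underside; x runs from front to back (-90 to +60). Lower storey with the drawer: front at x = -90. Above, three cells, mouths at x = -60, each 54.5 wide, 26 high, floor 55 up, going on 30 mm before the mouths as a ledge; back stop 78 inside: a flask fully home leaves its cap 12 mm out. Roof: 14 mm front bridge, rear cover
- cell1 (a point): middle of the left cell's floor (seen from the robot) at its mouth; axes as the rack
- cell2 (a point): middle of the middle cell's floor (seen from the robot) at its mouth; axes as the rack
- cell3 (a point): middle of the right cell's floor (seen from the robot) at its mouth; axes as the rack
- drawer (a joint): the rack's drawer: 0 shut, grows as it is pulled out to the front (m), up to 0.11; slides with 1 to 2 N of friction and stays put. White, inside 100 wide (y) x 89 deep (x) mm, side walls 35 high, front panel 8 thick and 43 high, its outer face 2 mm ahead of the lower storey's front when shut
- drawer_handle (a point): centre of the drawer's steel bar handle (bar about 10 mm thick, 80 long along y), 35 mm ahead of the drawer's front panel, 29 mm above the work surface; moves with the drawer
- drawer_in (a point): centre of the drawer's inner floor, 7 mm above the work surface; moves with the drawer, axes as the rack
- tin: small round plain steel spice tin, 36 mm across, 30 high, 60 g. Origin at the centre of its underside, z up
- tongs1: rigid steel tongs, an upside-down U, 80 g: flat bend 34 (x) x 20 (y) x 4 mm on top; two strip arms 20 wide (y), 4 thick, parallel (34 over the outsides) for 42 mm below the bend, then spreading to 52 at the tips, 117 below the bend's underside. Origin: centre of the bend's underside; z up, x across the arms. Starts astride the drip stand, bend on its ridge. May be absent
- tongs2: rigid steel tongs, an upside-down U, 80 g: flat bend 34 (x) x 20 (y) x 4 mm on top; two strip arms 20 wide (y), 4 thick, parallel (34 over the outsides) for 42 mm below the bend, then spreading to 52 at the tips, 117 below the bend's underside. Origin: centre of the bend's underside; z up, x across the arms. Starts astride the drip stand, bend on its ridge. May be absent
- stand: white plastic drip stand, fixed: base 90 (x) x 200 (y) x 8 mm with an upright ridge 22 thick (x), 180 long (y), its top 125 mm above the work surface. Origin at the centre of its underside
- rail_mid (a point): middle of the steel hanging rail, on the bar's axis, 145 mm above the work surface; the bar is 12 mm thick and runs 220 mm along this point's y between two posts; fixed
- salt: glass salt shaker with a steel twist cap, 46 across, 85 high; leave alone
- plate: red melamine plate, 160 across, 18 high; leave alone
- pot: small ceramic pot with a lid on, 96 across, 99 high; leave alone
Not all that is in view belongs to the job. What is shaped like the flask1 but green or red is not meant. Several things look just like the tin: the one meant starts nearest to the robot's base.

How it is judged:
By the outcome, as a careful person would: the job done as asked, in the order asked, and still so for the second after the job is handed in, with the robot touching nothing.
Of flask1, flask2, flask3 only 2 to 3 are there at a start; the rules pass over those that are not, and their reading is None.
Of tongs1, tongs2 only 1 to 2 are there at a start; the rules pass over those that are not, and their reading is None.
At some moment in a run one of flask1, flask2, flask3, tin may be knocked a few centimetres aside while the robot is not near it.
It also fails if it takes over 210 s, if anything falls off the work surface, if the arm or the gripper's body presses on something with over 40 N, if the wrist force passes 120 N, or if a joint passes its speed limit or range.

### The arm

A 6-joint arm with a two-finger parallel gripper is mounted at the origin on the work surface. World frame = base frame: x ahead of the robot, y to its left, z up, the work surface at z = 0. Lengths are in m, angles in rad, forces in N, time in s.
With the tool pointing down it reaches from about 0.325 to 0.775 m from the base axis. Payload 5.5 kg.
Tool frame: the origin (TCP) lies midway between the tips of the shut fingers; the grasp point (between the pads) lies 19 mm behind it; z points along the fingers, y is the line along which they close (so a half turn about z gives the same grasp; the last joint's range is limited). The gripper opens to 88 mm and grips with 3 to 60 N. Pads are 20 mm wide; open, the fingers measure 115 mm over their backs; the gripper's body (75 mm by 178 mm) begins 61 mm behind the grasp point.
Start: joints at [-1.245, 0.091, 1.231, -0, 1.82, -0.057], TCP at [0.224, -0.557, 0.223] pointing down, gripper open.
Joint ranges: [-2.87, 2.87], [-0.86, 2.18], [0.17, 2.46], [-1.51, 4.65], [0.06, 2.69], [-2.65, 2.65]. Speed limits (rad/s): [2.57, 2.57, 3.01, 3.14, 3.14, 3.14].

### API

Orientations are given as [roll, pitch, yaw] about the fixed x, y, z axes, in that order (R = Rz(yaw) Ry(pitch) Rx(roll)).
In Python, from plant import readout, capture, get_calibration, bot gives the robot as it stands.
- The arm moves only by the tool step_arm, never from a script. Its argument "targets" is a list of rows, each a list of 7 numbers: the turn, a rotation vector about the tool's x, y, z in degrees, then the shift along the tool's x, y, z in units of 30 mm (1.0 is 30 mm), then the finger opening in mm, from 0 to 87.8. A call has exactly 5 rows; each row shifts and turns the commanded pose from where the row before left it, along the tool's axes as they then stand; what a row does not reach is not made up. A row lasts 1/12 s, in which the tool goes at most 41.7 mm and 7.16 degrees, less where a joint would pass 70% of its speed; a pose out of reach is approached as far as the arm can. A call is refused whole if a number of a shift passes 1 or a number of a turn 7.16, either way. A call with a gripper value outside its range is refused whole. The fingers move at their own pace and stop on an object; "grip_force" is the grip in N (left out, the last holds). Time passes only in rows, so rows that do not move let the fingers close, or fill a call up. It gives the time, the measured TCP pose, the force, the opening and the grip force at its end, in the units of the state.
- readout.sense(): the state, without advancing time (a new reading comes with each control period).
- capture(name): name is "scene" or "top"; returns the picture (400x640x3 uint8, red, green, blue); there is no depth.
- get_calibration(name): a dict with "intrinsics" (3x3 intrinsics, pixels), "k1" (the pictures are not rectified: a ray, as slopes to the right and down, at radius r is drawn at 1 + k1 r^2 times it, then the intrinsics apply), "world_to_cam" (4x4, takes a point from world to camera coordinates). Camera axes: x right, y up, looking along -z (the intrinsics and any distortion apply to the point x, -y, -z); pixel columns grow to the right and rows downward; lengths in m; the calibration is good to about 2 mm. A picture is of the moment at which its call begins. get_calibration takes no time and is no camera call.
- bot.close_job(): hands the job in; it is judged then, once.
The state is a dict: "time_s": time; "q": joint angles; "qvel": joint speeds; "tau": joint torques, N m; "tool_pos": TCP position; "eef_rot": TCP orientation; "wrist_force": force on the tool from outside, world axes, zero at the start; "moment": the same for the moment, N m; "gripper_width": finger opening in m; "gripper_force": force on a finger pad.
Only numpy, scipy, OpenCV 4.12 (cv2) and the standard library are available. Lean on these libraries where they do the work, as an engineer would, in place of code of your own. Each camera call takes 0.05 s, during which the arm holds its last target. There are 200 camera calls.

## Working session

There is one attempt and no reset: what is moved stays moved. The work goes in short steps, Python scripts to look and compute and a tool call to move; the robot and the scene stay as the last step left them, time stands still between calls to the robot, and variables do not carry over. Pictures are saved under pics/ and viewed, at most 14 in all, crops included, and the job is handed in when it is done.

Besides the shell and the picture viewer there is one more tool, called after ">>>" as name(argument=value, ...), one argument or row to a line, values as JSON. step_arm: Moves the arm, as the interface text tells. Its arguments: {"type":"object","properties":{"targets":{"type":"array"},"grip_force":{"type":"number"}},"required":["targets"]}

```bash
ls; mkdir -p pics; python3 - <<'E'
from plant import readout,capture,get_calibration
import cv2
print(readout.sense())
for n in("scene","top"):
    cv2.imwrite(f"pics/{n}0.png",capture(n)[:,:,::-1]); c=get_calibration(n); print(n,c)
E
```

```text
pics
{'time_s': 0.0, 'q': array([-1.24469277e+00,  9.18382186e-02,  1.23186608e+00, -2.15425614e-05,
        1.81978453e+00, -5.66777035e-02]), 'qvel': array([ 0.00115928, -0.00160646,  0.00057414, -0.00060735,  0.00073625,
       -0.00037637]), 'tau': array([-2.63769653e-04, -4.46448326e+01, -4.06449616e+01,  6.98865275e-02,
        2.93878291e-02, -1.37793372e-04]), 'tool_pos': array([ 0.22401207, -0.5563009 ,  0.22153041]), 'eef_rot': array([-3.13969834e+00, -8.65586579e-05,  3.82775885e-01]), 'wrist_force': array([-0.04598043,  0.23323291, -0.37357152]), 'moment': array([ 0.01931749,  0.03533705, -0.00616179]), 'gripper_force': 0.0, 'gripper_width': 0.08801525314275516}
scene {'intrinsics': array([[452.09359325,   0.        , 317.99385125],
       [  0.        , 452.09359325, 198.10446523],
       [  0.        ,   0.        ,   1.        ]]), 'k1': -0.06097900525465975, 'world_to_cam': array([[-0.15299848,  0.98814224, -0.01289915,  0.06355116],
       [-0.65533531, -0.09168126,  0.74975341,  0.25462124],
       [ 0.7396804 ,  0.1231644 ,  0.66159159, -1.59392502],
       [ 0.        ,  0.        ,  0.        ,  1.        ]])}
top {'intrinsics': array([[396.30016844,   0.        , 314.57311507],
       [  0.        , 396.30016844, 199.02777188],
       [  0.        ,   0.        ,   1.        ]]), 'k1': -0.013801618945911486, 'world_to_cam': array([[ 0.01942428, -0.99967744,  0.0163619 , -0.02635515],
       [ 0.99492206,  0.02094315,  0.09844536, -0.534928  ],
       [-0.09875627,  0.01436658,  0.99500794, -1.03885258],
       [ 0.        ,  0.        ,  0.        ,  1.        ]])}
```

View pics/scene0.png

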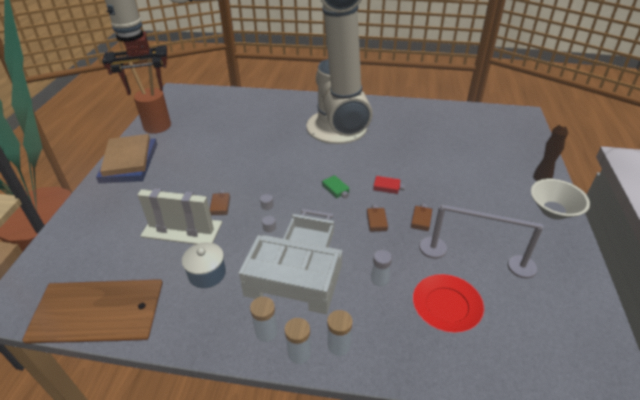

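View pics/top0.png

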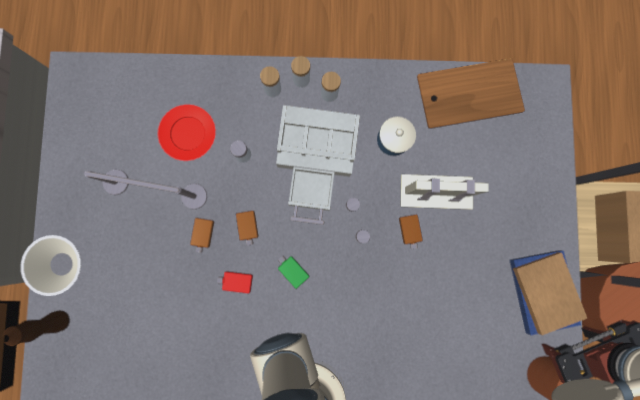

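Seen in the top view: amber flasks at (247,226), (202,233) and (411,229); green (293,272) and red (237,283) decoys. Tins are at (363,237) and (353,204), with the rack at (318,140), its drawer open at (311,190) and the handle at (307,220). Tongs are at (435,188) and (462,188), and the rail runs from (90,175) to (190,193).

Could be taken for the tin: (363,237) and (353,204), plus the salt cap at (239,149). The tin nearest the base is (363,237).

```bash
cat > h.py <<'E'
import numpy as np,cv2
from plant import readout,capture,get_calibration
C={n:get_calibration(n) for n in("scene","top")}
def cast(n,px,z):
    c=C[n];K=c["intrinsics"];px=np.atleast_2d(np.asarray(px,float))
    u=cv2.undistortPoints(px.reshape(-1,1,2),K,np.array([c["k1"],0,0,0.]))[:,0]
    T=c["world_to_cam"];R=T[:3,:3];o=-R.T@T[:3,3]
    d=np.c_[u[:,0],-u[:,1],-np.ones(len(u))]@R
    return o+d*((z-o[2])/d[:,2])[:,None]
def proj(n,P):
    c=C[n];T=c["world_to_cam"];p=np.atleast_2d(P)@T[:3,:3].T+T[:3,3]
    s=np.c_[p[:,0],-p[:,1]]/(-p[:,2:]);s*=1+c["k1"]*(s**2).sum(1)[:,None]
    K=c["intrinsics"];return s*K[0,0]+K[:2,2]
def blobs(mask,amin=20):
    n,l,s,c=cv2.connectedComponentsWithStats(mask.astype(np.uint8))
    return [(c[i],s[i,4],(l==i)) for i in range(1,n) if s[i,4]>=amin]
def hsv(im): return cv2.cvtColor(im,cv2.COLOR_RGB2HSV).astype(int)
def flasks(im,n="top"):
    H=hsv(im);m=(H[...,0]>=4)&(H[...,0]<=16)&(H[...,1]>150)&(H[...,2]>60)
    out=[]
    for c,a,l in blobs(m,100):
        p=np.argwhere(l)[:,::-1].astype(float)
        w=cast(n,p,.011)[:,:2]
        r=cv2.minAreaRect((w*1000).astype(np.float32))
        ctr=(w.mean(0)*1000)
        if max(r[1])<110: out.append((c.round(1),a,ctr.round(1),np.round(r[0],1),np.round(r[1],1),round(r[2],1)))
    return out
E
python3 - <<'E'
from h import *
for n in("top","scene"):
    im=cv2.imread(f"pics/{n}0.png")[:,:,::-1].copy()
    for f in flasks(im,n): print(n,*f)
im=cv2.imread("pics/top0.png")
cv2.imwrite("pics/c1.png",cv2.resize(im[90:260,225:500],None,fx=2.9,fy=2.9,interpolation=cv2.INTER_CUBIC))
im=cv2.imread("pics/scene0.png")
cv2.imwrite("pics/c2.png",cv2.resize(im[175:305,130:350],None,fx=3.6,fy=3.6,interpolation=cv2.INTER_CUBIC))
for p,z in(((363,237),.03),((353,204),.03),((307,220),.029),((90,175),.145),((190,193),.145)): print(p,cast("top",p,z))
E
```

```text
top [246.6 225.1] 437 [462.2 166.7] [462.  166.5] [71.2 45.2] 10.3
top [410.5 229. ] 451 [ 460.4 -278.3] [ 460.  -278.2] [71.4 47.4] 11.1
top [201.8 232.6] 444 [439.6 286.6] [439.1 286.9] [45.8 71.2] 82.5
top [542.9 377.5] 705 [  73.5 -631.1] [  76.2 -631. ] [88.3 74.6] 51.9
(363, 237) [[ 0.43621157 -0.14629979  0.03      ]]
(353, 204) [[ 0.52378989 -0.1187601   0.03      ]]
(307, 220) [[0.47847757 0.00361805 0.029     ]]
(90, 175) [[0.57002316 0.52425326 0.145     ]]
(190, 193) [[0.5317843  0.28327547 0.145     ]]
```

View pics/c1.png

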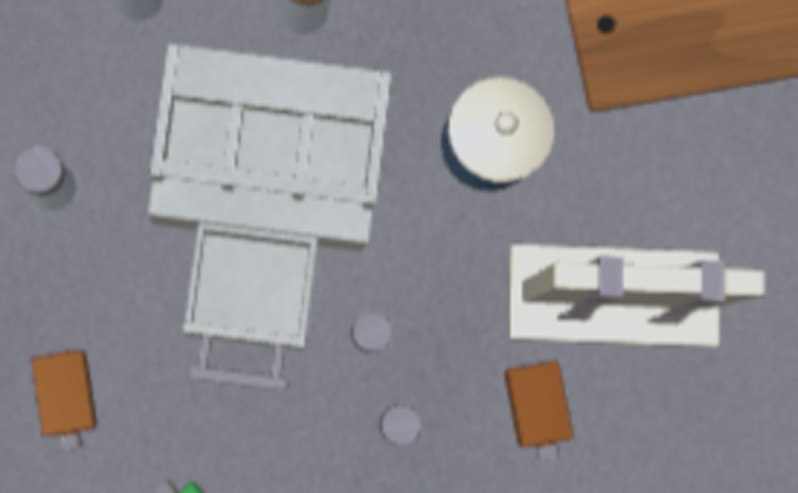

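View pics/c2.png

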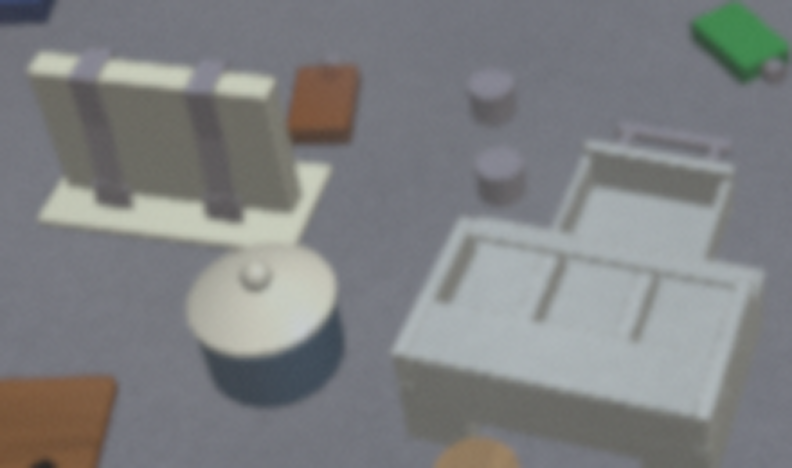

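The crops confirm the tin at top pixel (363,237), crop (401,425). The tongs are on the ridge at crop (611,277) and (712,281), and the rack roof's back corners are at crop (170,45) and (389,73). I'll fit the lines next.

```bash
cat > m.py <<'E'
from h import *
def sub(im,a,b,half=4,n=40,sign=None):
    """subpixel edge line along a-b: max gradient across normal, robust line fit"""
    g=cv2.GaussianBlur(cv2.cvtColor(im,cv2.COLOR_RGB2GRAY).astype(np.float32),(0,0),.7)
    a,b=np.float64(a),np.float64(b);d=(b-a)/np.linalg.norm(b-a);nn=np.array([-d[1],d[0]])
    t=np.arange(-half,half+.01,.1);P=[]
    for s in np.linspace(.1,.9,n):
        q=(a+(b-a)*s)+t[:,None]*nn
        v=cv2.remap(g,q[:,0].astype(np.float32)[None],q[:,1].astype(np.float32)[None],cv2.INTER_CUBIC)[0]
        e=np.gradient(v);e=np.abs(e) if sign is None else e*sign
        P.append(q[np.argmax(e)])
    l=cv2.fitLine(np.float32(P),cv2.DIST_HUBER,0,.01,.01).ravel()
    dist=np.abs((np.array(P)-l[2:])@np.array([-l[1],l[0]]))
    return l,np.median(dist)
def isect(l,m):
    t=np.linalg.solve(np.c_[l[:2],-m[:2]],m[2:]-l[2:]);return l[2:]+t[0]*l[:2]
E
python3 - <<'E'
from m import *
im=cv2.imread("pics/top0.png")[:,:,::-1].copy(); sc=cv2.imread("pics/scene0.png")[:,:,::-1].copy()
o=lambda x,y:(225+(x+.5)/2.9-.5,90+(y+.5)/2.9-.5)
L={k:sub(im,*v) for k,v in dict(back=(o(170,45),o(389,73)),front=(o(149,213),o(367,242)),left=(o(170,45),o(153,175)),right=(o(389,73),o(376,200))).items()}
for k,v in L.items(): print(k,np.round(v[0],2),round(v[1],2))
for n_ in("back","front"):
    z={'back':.086,'front':.055}[n_]
    a,b=isect(L[n_][0],L["left"][0]),isect(L[n_][0],L["right"][0])
    A,B=cast("top",[a,b],z); print(n_,a,b,A,B,np.linalg.norm(A-B),"yaw",np.degrees(np.arctan2((A-B)[1],(A-B)[0]))-90)
T=C["top"]["world_to_cam"];print("cam",-T[:3,:3].T@T[:3,3])
# tin, other tin
H=hsv(im)
# handle, stand
for k,(a,b,z) in dict(ridgeB=(o(560,262),o(760,270),.125),ridgeF=(o(560,291),o(760,298),.125),hf=(o(193,378),o(284,386),.034),hb=(o(195,371),o(284,379),.034),dfront=(o(185,331),o(303,346),.043),railF=((100,178),(175,190),.145),railB=((100,174),(175,185),.145)).items():
    l,r=sub(im,a,b,2);p=cast("top",[l[2:]-l[:2]*25,l[2:]+l[:2]*25],z);print(k,r.round(2),p.round(4)[:,:2].tolist(),np.degrees(np.arctan2(*(p[1]-p[0])[[1,0]])).round(2))
E
```

```text
back [9.9000e-01 1.3000e-01 3.2110e+02 1.0966e+02] 0.25
front [9.9000e-01 1.3000e-01 3.1428e+02 1.7039e+02] 0.75
left [ 1.0000e-02 -1.0000e+00  2.8134e+02  1.2672e+02] 0.85
right [ 1.2000e-01 -9.9000e-01  3.5673e+02  1.3688e+02] 0.21
back [281.66794 104.50661] [359.38083 114.66887] [0.77437415 0.07560484 0.086     ] [ 0.75223734 -0.12685919  0.086     ] 0.2036706281548648 yaw -6.239763098160481
front [280.7437  166.16081] [352.14462 175.1761 ] [0.61766818 0.07570667 0.055     ] [ 0.59780701 -0.11294871  0.055     ] 0.18969796204242934 yaw -6.009821347477583
cam [ 4.30130390e-01 -2.18811037e-04  1.08675897e+00]
ridgeB 1.17 [[0.5758, -0.2946], [0.5761, -0.4191]] -89.85
ridgeF 0.4 [[0.5547, -0.3014], [0.5541, -0.4256]] -90.31
hf 0.24 [[0.4813, 0.0697], [0.4667, -0.0622]] -96.33
hb 0.24 [[0.49, 0.0671], [0.474, -0.0647]] -96.94
dfront 0.17 [[0.5202, 0.0639], [0.507, -0.0675]] -95.77
railF 0.3 [[0.559, 0.4699], [0.5407, 0.3513]] -98.75
railB 0.17 [[0.5675, 0.4698], [0.5498, 0.351]] -98.48
```

```bash
python3 - <<'E'
from h import *
im=cv2.imread("pics/top0.png")
cv2.imwrite("pics/c3.png",cv2.resize(im[99:183,272:366],None,fx=7,fy=7,interpolation=cv2.INTER_CUBIC))
E
```

```text
(no output)
```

View pics/c3.png

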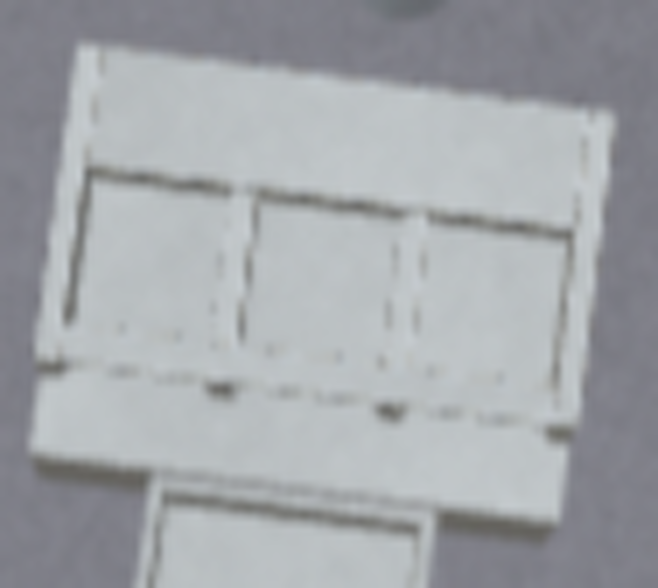

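The rack crop (7x, offset 272,99) shows the back edge from (78,43) to (613,112), the ledge front from (33,457) to (560,522), and divider fronts at (220,388) and (392,410).

```bash
python3 - <<'E'
from m import *
im=cv2.imread("pics/top0.png")[:,:,::-1].copy()
o=lambda x,y:(272+(x+.5)/7-.5,99+(y+.5)/7-.5)
E={"back":(o(78,43),o(613,112),.086),"ledgeL":(o(33,456),o(150,470),.055),"ledgeR":(o(440,508),o(560,522),.055),"left":(o(76,60),o(42,350),.086),"right":(o(611,130),o(580,415),.086),
"lleft":(o(38,370),o(32,455),.055),"lright":(o(574,440),o(562,520),.055),"rear_in":(o(95,168),o(570,232),.086),"d1l":(o(232,190),o(222,350),.086),"d1r":(o(252,190),o(240,350),.086),"d2l":(o(400,215),o(388,370),.086),"d2r":(o(424,215),o(412,370),.086)}
yaw=np.radians(-6.15);X=np.array([np.cos(yaw),np.sin(yaw)]);Y=np.array([-X[1],X[0]])
for k,(a,b,z) in E.items():
    l,r=sub(im,a,b,1.5);h=np.hypot(*np.subtract(b,a))*.45
    c=(np.add(a,b)/2-l[2:])@l[:2]*l[:2]+l[2:]
    p=cast("top",[c-l[:2]*h,c+l[:2]*h],z)[:,:2];m=p.mean(0);d=p[1]-p[0]
    print(k,round(float(r),2),"mid",m.round(4),"ang%90",np.degrees(np.arctan2(d[1],d[0])).round(2)%90,"along X",(m@X).round(4),"along Y",(m@Y).round(4))
H=hsv(im)
# tin centroid candidate: local circle
g=cv2.cvtColor(im,cv2.COLOR_RGB2GRAY)
for c in((363,237),(353,204)):
    x,y=c;w=g[y-14:y+15,x-14:x+15].astype(int);bg=np.median(np.r_[w[0],w[-1],w[:,0],w[:,-1]])
    print(c,bg,w[14,::2])
E
```

```text
back 0.26 mid [ 0.7631 -0.0267] ang%90 83.78 along X 0.7616 along Y 0.0552
ledgeL 0.19 mid [0.6222 0.0655] ang%90 85.06 along X 0.6116 along Y 0.1318
ledgeR 0.22 mid [ 0.6057 -0.0888] ang%90 82.61 along X 0.6117 along Y -0.0234
left 0.21 mid [0.7126 0.0797] ang%90 85.04 along X 0.6999 along Y 0.1556
right 0.22 mid [ 0.6917 -0.1205] ang%90 83.44 along X 0.7006 along Y -0.0457
lleft 0.15 mid [0.6407 0.0877] ang%90 83.84 along X 0.6276 along Y 0.1558
lright 0.19 mid [ 0.6195 -0.113 ] ang%90 83.43 along X 0.628 along Y -0.046
rear_in 0.08 mid [ 0.7181 -0.0229] ang%90 83.48 along X 0.7164 along Y 0.0542
d1l 0.72 mid [0.6893 0.0138] ang%90 3.3300000000000125 along X 0.6839 along Y 0.0875
d1r 0.24 mid [0.6895 0.0099] ang%90 83.61 along X 0.6845 along Y 0.0837
d2l 0.27 mid [ 0.6822 -0.0464] ang%90 84.15 along X 0.6832 along Y 0.0269
d2r 0.29 mid [ 0.6825 -0.0541] ang%90 85.07 along X 0.6843 along Y 0.0193
(363, 237) 125.0 [125 127 124 110 141 149 148 150 150 149 144 123 122 122 124]
(353, 204) 127.0 [128 128 129 118 136 146 147 149 149 148 144 128 126 124 121]
```

>>> step_arm(
  targets=[
    [0,0,7,0,0,0,87.8],
    [0,0,7,0,0,0,87.8],
    [0,0,7,0,0,0,87.8],
    [0,0,7,0,0,0,87.8],
    [0,0,0,0.37,-0.96,0,87.8],
  ],
  grip_force=15,
)

```text
time_s: 0.52
tool_pos: [0.2361, -0.5312, 0.2203]
eef_rot: [-3.14, 0.003, -0.116]
wrist_force: [1.0, -0.5, 0.1]
gripper_width: 0.0879
gripper_force: 0.0
```

>>> step_arm(
  targets=[
    [0,0,0,0.37,-0.96,0,87.8],
    [0,0,0,0.37,-0.96,0,87.8],
    [0,0,0,0.37,-0.96,0,87.8],
    [0,0,0,0.37,-0.96,0,87.8],
    [0,0,0,0.37,-0.96,0,87.8],
  ],
)

```text
time_s: 0.93
tool_pos: [0.3089, -0.3903, 0.2221]
eef_rot: [-3.141, 0.001, -0.106]
wrist_force: [0.8, 0.4, -0.2]
gripper_width: 0.0879
gripper_force: 0.0
```

>>> step_arm(
  targets=[
    [0,0,0,0.37,-0.96,0,87.8],
    [0,0,0,0.37,-0.96,0,87.8],
    [0,0,0,0.37,-0.96,0,87.8],
    [0,0,0,0.37,-0.96,0,87.8],
    [0,0,0,0.37,-0.96,0,87.8],
  ],
)

```text
time_s: 1.35
tool_pos: [0.3793, -0.253, 0.2223]
eef_rot: [-3.141, 0.0, -0.106]
wrist_force: [-0.2, 0.3, 1.0]
gripper_width: 0.0877
gripper_force: 0.0
```

```bash
cat > go.py <<'E'
import sys,numpy as np
from scipy.spatial.transform import Rotation as R
from plant import readout
def go(*wps,cur=None,rot=None):
    """wps: (x,y,z) world; prints shifts in tool units of 30mm, from the measured pose"""
    s=readout.sense();p=np.array(s["tool_pos"] if cur is None else cur)
    r=R.from_euler("xyz",s["eef_rot"] if rot is None else rot)
    if cur is None: print("t",round(s["time_s"],2),"pos",p.round(4),"yaw",np.degrees(s["eef_rot"]).round(2),"F",np.round(s["wrist_force"],1),"w",round(s["gripper_width"],4))
    for w in wps:
        d=r.inv().apply(np.array(w)-p)/.03;print(" to",w,"units",d.round(2),"rows",int(np.ceil(max(np.abs(d).max(),np.linalg.norm(d)/1.38))));p=np.array(w)
if __name__=="__main__":
    a=list(map(float,sys.argv[1:]));go(*[tuple(a[i:i+3]) for i in range(0,len(a),3)])
E
python3 go.py .436 -.146 .1 .436 -.146 .006
```

```text
t 1.35 pos [ 0.3793 -0.253   0.2223] yaw [-1.7998e+02  2.0000e-02 -6.0800e+00] F [-0.2  0.3  1. ] w 0.0877
 to (0.436, -0.146, 0.1) units [ 1.5  -3.74  4.08] rows 5
 to (0.436, -0.146, 0.006) units [0.   0.   3.13] rows 4
```

>>> step_arm(
  targets=[
    [0,0,0,0.3,-0.75,0.8,87.8],
    [0,0,0,0.3,-0.75,0.8,87.8],
    [0,0,0,0.3,-0.75,0.8,87.8],
    [0,0,0,0.3,-0.7,0.8,87.8],
    [0,0,0,0,0,0.2,87.8],
  ],
)

```text
time_s: 1.77
tool_pos: [0.4235, -0.1664, 0.1158]
eef_rot: [-3.138, 0.006, -0.102]
wrist_force: [0.4, -0.6, -0.5]
gripper_width: 0.0877
gripper_force: 0.0
```

```bash
cat >> h.py <<'E'
def tins(im):
    """bright grey discs near the known tins, top view"""
    H=hsv(im);m=(H[...,1]<60)&(H[...,2]>140)
    return [(c.round(1),a,cast("top",c,.03)[0].round(4)) for c,a,l in blobs(m,60) if a<260]
E
python3 - <<'E'
from h import *
im=cv2.imread("pics/top0.png")[:,:,::-1].copy()
for t in tins(im):print(t)
import go; go.go((.436,-.146,.1),(.436,-.146,.006))
E
```

```text
(array([237.3, 147.3]), np.int32(188), array([0.6713, 0.1964, 0.03  ]))
(array([353.1, 203.5]), np.int32(136), array([ 0.5252, -0.1189,  0.03  ]))
(array([363.1, 236.1]), np.int32(130), array([ 0.4385, -0.1467,  0.03  ]))
(array([295.5, 348.8]), np.int32(112), array([0.1448, 0.0264, 0.03  ]))
(array([630.4, 365.2]), np.int32(107), array([ 0.1126, -0.8562,  0.03  ]))
(array([634.8, 388.3]), np.int32(133), array([ 0.0539, -0.8651,  0.03  ]))
t 1.77 pos [ 0.4235 -0.1664  0.1158] yaw [-179.78    0.33   -5.86] F [ 0.4 -0.6 -0.5] w 0.0877
 to (0.436, -0.146, 0.1) units [ 0.35 -0.72  0.53] rows 1
 to (0.436, -0.146, 0.006) units [0.02 0.01 3.13] rows 4
```

>>> step_arm(
  targets=[
    [0,0,0,0,0,0,87.8],
    [0,0,0,0,0,0,87.8],
    [0,0,0,0,0,0,87.8],
    [0,0,0,0,0,0,87.8],
    [0,0,0,0,0,0,87.8],
  ],
)

```text
time_s: 2.18
tool_pos: [0.4244, -0.1713, 0.122]
eef_rot: [3.141, -0.002, -0.107]
wrist_force: [0.1, -0.7, -0.7]
gripper_width: 0.0878
gripper_force: 0.0
```

```bash
python3 go.py .4375 -.1465 .1 .4375 -.1465 .006
```

```text
t 2.18 pos [ 0.4244 -0.1713  0.122 ] yaw [ 1.7995e+02 -1.2000e-01 -6.1500e+00] F [ 0.1 -0.7 -0.7] w 0.0878
 to (0.4375, -0.1465, 0.1) units [ 0.34 -0.87  0.73] rows 1
 to (0.4375, -0.1465, 0.006) units [-0.01 -0.    3.13] rows 4
```

>>> step_arm(
  targets=[
    [0,0,0,0.34,-0.87,0,87.8],
    [0,0,0,0,0,0.97,87.8],
    [0,0,0,0,0,0.97,87.8],
    [0,0,0,0,0,0.97,87.8],
    [0,0,0,0,0,0.9,87.8],
  ],
)

```text
time_s: 2.6
tool_pos: [0.4373, -0.1459, 0.0057]
eef_rot: [3.141, -0.001, -0.106]
wrist_force: [0.0, 0.4, -0.3]
gripper_width: 0.0878
gripper_force: 0.0
```

>>> step_arm(
  targets=[
    [0,0,0,0,0,0,87.8],
    [0,0,0,0,0,0,20],
    [0,0,0,0,0,0,20],
    [0,0,0,0,0,0,20],
    [0,0,0,0,0,0,20],
  ],
  grip_force=12,
)

```text
time_s: 3.02
tool_pos: [0.4382, -0.146, 0.0084]
eef_rot: [3.141, -0.003, -0.106]
wrist_force: [-0.4, -0.1, -0.1]
gripper_width: 0.0647
gripper_force: 0.0
```

>>> step_arm(
  targets=[
    [0,0,0,0,0,0,20],
    [0,0,0,0,0,0,20],
    [0,0,0,0,0,0,20],
    [0,0,0,0,0,0,20],
    [0,0,0,0,0,0,20],
  ],
)

```text
time_s: 3.43
tool_pos: [0.4371, -0.1454, 0.0065]
eef_rot: [3.142, -0.0, -0.106]
wrist_force: [-0.2, -0.1, 0.5]
gripper_width: 0.0359
gripper_force: 12.0
```

```bash
python3 - <<'E'
from h import *; from go import go
im=capture("top");cv2.imwrite("pics/top1.png",im[:,:,::-1]);s=capture("scene");cv2.imwrite("pics/scene1.png",s[:,:,::-1])
for f in flasks(im):print(*f)
go()
E
```

```text
[246.6 225.1] 439 [462.3 166.7] [462.  166.5] [71.2 45.3] 10.3
[201.8 232.5] 442 [439.9 286.6] [439.2 286.9] [45.6 71.3] 81.4
[545.4 378.2] 889 [  72.  -637.9] [  74. -639.] [100.1  90.8] 65.9
t 3.53 pos [ 0.4371 -0.1454  0.0065] yaw [-1.80e+02 -1.00e-02 -6.07e+00] F [-0.1 -0.9  0.8] w 0.0361
```

```bash
python3 go.py .4371 -.1454 .1 .566 -.006 .1 .566 -.006 .0155
```

```text
t 3.53 pos [ 0.4371 -0.1454  0.0065] yaw [-1.80e+02 -1.00e-02 -6.07e+00] F [-0.1 -0.9  0.8] w 0.0361
 to (0.4371, -0.1454, 0.1) units [-0.    0.   -3.12] rows 4
 to (0.566, -0.006, 0.1) units [ 3.78 -5.07  0.  ] rows 6
 to (0.566, -0.006, 0.0155) units [-0.    0.    2.82] rows 3
```

>>> step_arm(
  targets=[
    [0,0,0,0,0,-0.78,20],
    [0,0,0,0,0,-0.78,20],
    [0,0,0,0,0,-0.78,20],
    [0,0,0,0,0,-0.78,20],
    [0,0,0,0.63,-0.85,0,20],
  ],
)

```text
time_s: 3.95
tool_pos: [0.4592, -0.1254, 0.1055]
eef_rot: [3.137, -0.007, -0.11]
wrist_force: [0.6, -1.2, 0.9]
gripper_width: 0.0355
gripper_force: 12.0
```

>>> step_arm(
  targets=[
    [0,0,0,0.63,-0.85,0,20],
    [0,0,0,0.63,-0.85,0,20],
    [0,0,0,0.63,-0.85,0,20],
    [0,0,0,0.63,-0.85,0,20],
    [0,0,0,0.63,-0.82,0,20],
  ],
)

```text
time_s: 4.37
tool_pos: [0.5666, -0.0047, 0.0995]
eef_rot: [3.142, 0.001, -0.106]
wrist_force: [-0.6, -0.8, 0.0]
gripper_width: 0.0358
gripper_force: 12.0
```

>>> step_arm(
  targets=[
    [0,0,0,0,0,0,20],
    [0,0,0,0,0,0,20],
    [0,0,0,0,0,0.8,20],
    [0,0,0,0,0,0.8,20],
    [0,0,0,0,0,0.5,20],
  ],
)

```text
time_s: 4.78
tool_pos: [0.5643, -0.0071, 0.0347]
eef_rot: [3.141, 0.002, -0.107]
wrist_force: [-0.8, -0.2, -1.5]
gripper_width: 0.0356
gripper_force: 12.0
```

```bash
python3 go.py .566 -.006 .0145
```

```text
t 4.78 pos [ 0.5643 -0.0071  0.0347] yaw [ 1.7997e+02  1.4000e-01 -6.1200e+00] F [-0.8 -0.2 -1.5] w 0.0356
 to (0.566, -0.006, 0.0145) units [ 0.05 -0.04  0.67] rows 1
```

>>> step_arm(
  targets=[
    [0,0,0,0.05,0,0.4,20],
    [0,0,0,0,0,0.28,20],
    [0,0,0,0,0,0,20],
    [0,0,0,0,0,0,20],
    [0,0,0,0,0,0,54],
  ],
)

```text
time_s: 5.2
tool_pos: [0.5682, -0.0066, 0.018]
eef_rot: [3.142, -0.002, -0.106]
wrist_force: [-0.2, -0.3, -0.0]
gripper_width: 0.039
gripper_force: 0.0
```

>>> step_arm(
  targets=[
    [0,0,0,0,0,0,54],
    [0,0,0,0,0,0,54],
    [0,0,0,0,0,0,54],
    [0,0,0,0,0,0,54],
    [0,0,0,0,0,-0.5,54],
  ],
)

```text
time_s: 5.62
tool_pos: [0.5655, -0.0061, 0.0286]
eef_rot: [3.141, 0.005, -0.106]
wrist_force: [-0.0, 0.1, 0.6]
gripper_width: 0.0538
gripper_force: 0.0
```

>>> step_arm(
  targets=[
    [0,0,0,0,0,-0.8,54],
    [0,0,0,0,0,-0.8,54],
    [0,0,0,0,0,-0.8,54],
    [0,0,0,0,0,-0.4,54],
    [0,0,0,0,0,0,10],
  ],
)

```text
time_s: 6.03
tool_pos: [0.5692, -0.0064, 0.1195]
eef_rot: [-3.141, -0.006, -0.106]
wrist_force: [0.5, -0.5, 0.2]
gripper_width: 0.05
gripper_force: 0.0
```

```bash
python3 go.py .44 .0075 .115 .44 .0075 .02 .47 .0045 .02
```

```text
t 6.03 pos [ 0.5692 -0.0064  0.1195] yaw [-179.99   -0.37   -6.06] F [ 0.5 -0.5  0.2] w 0.05
 to (0.44, 0.0075, 0.115) units [-4.33 -0.01  0.12] rows 5
 to (0.44, 0.0075, 0.02) units [-0.02  0.    3.17] rows 4
 to (0.47, 0.0045, 0.02) units [ 1.   -0.01  0.01] rows 2
```

>>> step_arm(
  targets=[
    [0,0,0,-0.95,0,0,0],
    [0,0,0,-0.95,0,0,0],
    [0,0,0,-0.95,0,0,0],
    [0,0,0,-0.95,0,0,0],
    [0,0,0,-0.65,0,0,0],
  ],
)

```text
time_s: 6.45
tool_pos: [0.4321, 0.0081, 0.1133]
eef_rot: [3.141, 0.003, -0.106]
wrist_force: [0.9, -0.1, 0.4]
gripper_width: 0.0175
gripper_force: 0.0
```

>>> step_arm(
  targets=[
    [0,0,0,0,0,0.8,0],
    [0,0,0,0,0,0.8,0],
    [0,0,0,0,0,0.8,0],
    [0,0,0,0,0,0.8,0],
    [0,0,0,0,0,0,0],
  ],
)

```text
time_s: 6.87
tool_pos: [0.4304, 0.0081, 0.0128]
eef_rot: [3.141, 0.011, -0.106]
wrist_force: [-1.5, 0.5, -0.1]
gripper_width: 0.0007
gripper_force: 0.0
```

```bash
python3 - <<'E'
from h import *; from go import go
im=capture("top");cv2.imwrite("pics/a.png",cv2.resize(im[90:290,180:480,::-1],None,fx=2.6,fy=2.6,interpolation=cv2.INTER_CUBIC))
s=capture("scene");cv2.imwrite("pics/s2.png",s[:,:,::-1])
go((.55,-.004,.02))
E
```

```text
t 6.97 pos [0.4334 0.0079 0.018 ] yaw [179.99   0.21  -6.07] F [-0.7  0.6  0.5] w 0.0006
 to (0.55, -0.004, 0.02) units [ 3.91 -0.02 -0.08] rows 4
```

View pics/a.png

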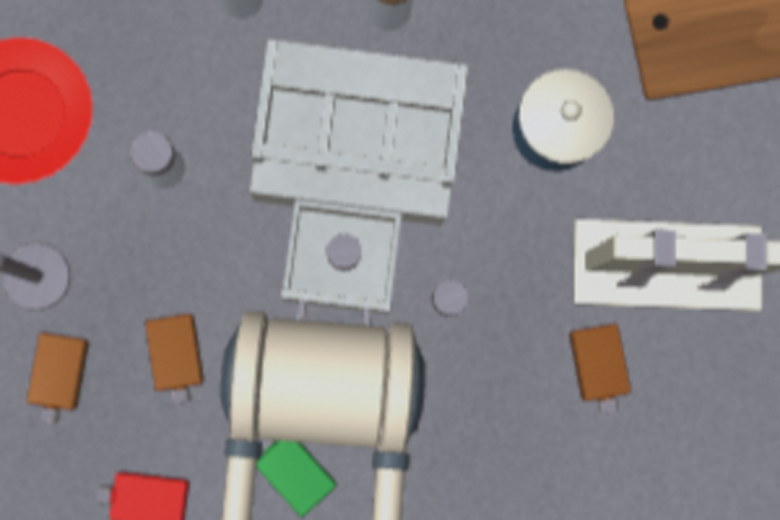

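The tin sits at the middle of the open drawer, crop (344,250), and the fingers are in front of the handle. Now pushing the drawer shut.

>>> step_arm(
  targets=[
    [0,0,0,0.4,0,0,0],
    [0,0,0,0.4,0,0,0],
    [0,0,0,0.3,0,0,0],
    [0,0,0,0.3,0,0,0],
    [0,0,0,0.3,0,0,0],
  ],
)

```text
time_s: 7.38
tool_pos: [0.4866, 0.0023, 0.0215]
eef_rot: [-3.142, -0.002, -0.106]
wrist_force: [-3.4, -0.2, 1.4]
gripper_width: 0.0006
gripper_force: 0.8
```

>>> step_arm(
  targets=[
    [0,0,0,0.3,0,0,0],
    [0,0,0,0.3,0,0,0],
    [0,0,0,0.3,0,0,0],
    [0,0,0,0.3,0,0,0],
    [0,0,0,0.3,0,0,0],
  ],
)

```text
time_s: 7.8
tool_pos: [0.5313, -0.0024, 0.0206]
eef_rot: [-3.141, -0.001, -0.106]
wrist_force: [-1.3, 0.1, 1.1]
gripper_width: 0.0003
gripper_force: 0.8
```

>>> step_arm(
  targets=[
    [0,0,0,0.3,0,0,0],
    [0,0,0,0.2,0,0,0],
    [0,0,0,0.2,0,0,0],
    [0,0,0,0.1,0,0,0],
    [0,0,0,0,0,0,0],
  ],
)

```text
time_s: 8.22
tool_pos: [0.5546, -0.0049, 0.0194]
eef_rot: [-3.142, -0.0, -0.106]
wrist_force: [0.0, -0.4, -0.1]
gripper_width: 0.0003
gripper_force: 0.0
```

>>> step_arm(
  targets=[
    [0,0,0,0.1,0,0,0],
    [0,0,0,0.1,0,0,0],
    [0,0,0,0,0,0,0],
    [0,0,0,0,0,0,0],
    [0,0,0,0,0,0,0],
  ],
)

```text
time_s: 8.63
tool_pos: [0.56, -0.0055, 0.0196]
eef_rot: [-3.142, -0.0, -0.106]
wrist_force: [-0.3, 0.2, -0.5]
gripper_width: 0.0005
gripper_force: 0.0
```

>>> step_arm(
  targets=[
    [0,0,0,0.1,0,0,0],
    [0,0,0,0,0,0,0],
    [0,0,0,0,0,0,0],
    [0,0,0,0,0,0,0],
    [0,0,0,0,0,0,0],
  ],
)

```text
time_s: 9.05
tool_pos: [0.562, -0.0057, 0.0195]
eef_rot: [3.142, 0.002, -0.106]
wrist_force: [-4.9, -0.2, 3.6]
gripper_width: 0.0007
gripper_force: 2.6
```

>>> step_arm(
  targets=[
    [0,0,0,0.1,0,0,0],
    [0,0,0,0,0,0,0],
    [0,0,0,0,0,0,0],
    [0,0,0,0,0,0,0],
    [0,0,0,0,0,0,0],
  ],
)

```text
time_s: 9.47
tool_pos: [0.5622, -0.0057, 0.0195]
eef_rot: [3.141, 0.009, -0.106]
wrist_force: [-16.3, 2.2, 10.7]
gripper_width: 0.0006
gripper_force: 8.7
```

>>> step_arm(
  targets=[
    [0,0,0,-0.5,0,0,0],
    [0,0,0,-0.8,0,0,0],
    [0,0,0,0,0,-1,87.8],
    [0,0,0,0,0,-1,87.8],
    [0,0,0,0,0,-1,87.8],
  ],
)

```text
time_s: 9.88
tool_pos: [0.5262, -0.0019, 0.1097]
eef_rot: [3.142, 0.002, -0.106]
wrist_force: [1.0, -0.4, 0.8]
gripper_width: 0.0173
gripper_force: 0.0
```

>>> step_arm(
  targets=[
    [0,0,-5.4,0,0,0,87.8],
    [0,0,-5.4,0,0,0,87.8],
    [0,0,-5.4,0,0,0,87.8],
    [0,0,0,0,0,0,87.8],
    [0,0,0,0,0,0,87.8],
  ],
)

```text
time_s: 10.3
tool_pos: [0.5273, -0.002, 0.1096]
eef_rot: [3.141, -0.0, 0.174]
wrist_force: [0.5, -0.4, 0.2]
gripper_width: 0.0504
gripper_force: 0.0
```

```bash
python3 - <<'E'
from m import *; from go import go
im=capture("top");cv2.imwrite("pics/top3.png",im[:,:,::-1])
for f in flasks(im):print(*f)
go((.437,.162,.11),(.437,.162,.004))
s=capture("scene");cv2.imwrite("pics/s3.png",cv2.resize(s[160:320,200:460,::-1],None,fx=3,fy=3,interpolation=cv2.INTER_CUBIC))
E
```

```text
[246.6 225.1] 438 [462.3 166.7] [462.  166.5] [71.2 45.2] 10.3
[410.5 229. ] 453 [ 460.5 -278.3] [ 460.1 -278.2] [71.6 47.4] 11.1
[201.7 232.6] 443 [439.7 286.7] [439.2 286.9] [45.6 71.3] 81.4
[545.9 378.3] 886 [  71.5 -639.2] [  78.4 -645.4] [108.5  94.3] 57.5
t 10.35 pos [ 0.5272 -0.002   0.1095] yaw [ 1.80e+02 -1.00e-02  9.96e+00] F [0.6 0.4 0.2] w 0.0541
 to (0.437, 0.162, 0.11) units [-2.02 -5.91 -0.02] rows 6
 to (0.437, 0.162, 0.004) units [-0.   -0.    3.53] rows 4
```

View pics/s3.png

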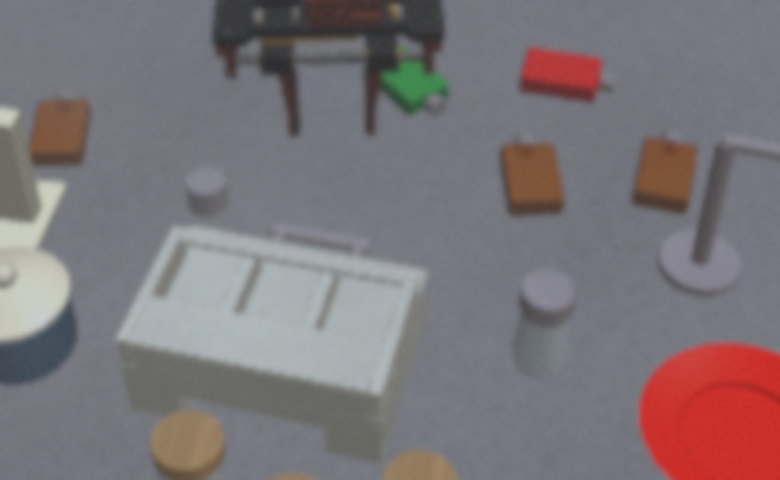

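The drawer is shut (only the handle shows, crop (320,238)) and all three flasks are still where they were. Next is flask B.

>>> step_arm(
  targets=[
    [0,0,0,-0.34,-0.98,0,87.8],
    [0,0,0,-0.34,-0.98,0,87.8],
    [0,0,0,-0.34,-0.98,0,87.8],
    [0,0,0,-0.34,-0.98,0,87.8],
    [0,0,0,-0.33,-0.98,0,87.8],
  ],
)

```text
time_s: 10.82
tool_pos: [0.4505, 0.1348, 0.1094]
eef_rot: [-3.141, -0.0, 0.174]
wrist_force: [-0.2, 0.7, 0.1]
gripper_width: 0.0872
gripper_force: 0.0
```

>>> step_arm(
  targets=[
    [0,0,0,-0.33,-1,0,87.8],
    [0,0,0,0,0,0.9,87.8],
    [0,0,0,0,0,0.9,87.8],
    [0,0,0,0,0,0,87.8],
    [0,0,0,0,0,0,87.8],
  ],
)

```text
time_s: 11.23
tool_pos: [0.4352, 0.1613, 0.0543]
eef_rot: [3.141, 0.004, 0.176]
wrist_force: [0.3, 0.7, -1.0]
gripper_width: 0.0878
gripper_force: 0.0
```

```bash
python3 go.py .437 .162 .004
```

```text
t 11.23 pos [0.4352 0.1613 0.0543] yaw [179.97   0.2   10.08] F [ 0.3  0.7 -1. ] w 0.0878
 to (0.437, 0.162, 0.004) units [ 0.07 -0.01  1.68] rows 2
```

>>> step_arm(
  targets=[
    [0,0,0,0.05,0,0.85,87.8],
    [0,0,0,0,0,0.83,87.8],
    [0,0,0,0,0,0,70],
    [0,0,0,0,0,0,60],
    [0,0,0,0,0,0,40],
  ],
  grip_force=11,
)

```text
time_s: 11.65
tool_pos: [0.4391, 0.1619, 0.0075]
eef_rot: [-3.141, -0.003, 0.176]
wrist_force: [-0.4, -0.1, 1.2]
gripper_width: 0.0711
gripper_force: 0.0
```

>>> step_arm(
  targets=[
    [0,0,0,0,0,0,40],
    [0,0,0,0,0,0,40],
    [0,0,0,0,0,0,40],
    [0,0,0,0,0,0,40],
    [0,0,0,0,0,0,40],
  ],
)

```text
time_s: 12.07
tool_pos: [0.4386, 0.1621, 0.0065]
eef_rot: [-3.141, -0.002, 0.177]
wrist_force: [-0.7, -0.5, 6.0]
gripper_width: 0.0499
gripper_force: 11.0
```

```bash
python3 go.py .437 .162 .004
```

```text
t 12.07 pos [0.4386 0.1621 0.0065] yaw [-1.7999e+02 -1.2000e-01  1.0130e+01] F [-0.7 -0.5  6. ] w 0.0499
 to (0.437, 0.162, 0.004) units [-0.05 -0.01  0.08] rows 1
```

>>> step_arm(
  targets=[
    [0,0,0,0,0,-0.5,40],
    [0,0,0,0,0,-0.9,40],
    [0,0,0,0,0,-0.9,40],
    [0,0,0,0,0,-0.9,40],
    [0,0,0,0,0,-0.7,40],
  ],
)

```text
time_s: 12.48
tool_pos: [0.4378, 0.1619, 0.124]
eef_rot: [-3.141, -0.001, 0.177]
wrist_force: [1.2, 0.0, -1.4]
gripper_width: 0.0497
gripper_force: 11.0
```

>>> step_arm(
  targets=[
    [0,0,4.1,0,0,0,40],
    [0,0,4.1,0,0,0,40],
    [0,0,4.1,0,0,0,40],
    [0,0,4,0,0,0,40],
    [0,0,0,0,0,0,40],
  ],
)

```text
time_s: 12.9
tool_pos: [0.4375, 0.1617, 0.1217]
eef_rot: [3.141, 0.001, -0.11]
wrist_force: [0.4, -0.2, -0.7]
gripper_width: 0.0503
gripper_force: 11.0
```

```bash
python3 go.py .5627 -.0053 .12 .5627 -.0053 .0635
```

```text
t 12.9 pos [0.4375 0.1617 0.1217] yaw [ 1.7998e+02  5.0000e-02 -6.3100e+00] F [ 0.4 -0.2 -0.7] w 0.0503
 to (0.5627, -0.0053, 0.12) units [4.76 5.08 0.05] rows 6
 to (0.5627, -0.0053, 0.0635) units [ 0.   -0.    1.88] rows 2
```

>>> step_arm(
  targets=[
    [0,0,0,0.79,0.85,0,40],
    [0,0,0,0.79,0.85,0,40],
    [0,0,0,0.79,0.85,0,40],
    [0,0,0,0.79,0.85,0,40],
    [0,0,0,0.79,0.85,0,40],
  ],
)

```text
time_s: 13.32
tool_pos: [0.5425, 0.021, 0.1217]
eef_rot: [-3.142, 0.001, -0.105]
wrist_force: [0.4, 0.1, -1.5]
gripper_width: 0.0496
gripper_force: 11.0
```

>>> step_arm(
  targets=[
    [0,0,0,0.79,0.83,0,40],
    [0,0,0,0,0,0,40],
    [0,0,0,0,0,0.7,40],
    [0,0,0,0,0,0.6,40],
    [0,0,0,0,0,0,40],
  ],
)

```text
time_s: 13.73
tool_pos: [0.5603, -0.0048, 0.0782]
eef_rot: [3.141, 0.008, -0.106]
wrist_force: [-0.7, 0.2, -2.2]
gripper_width: 0.0498
gripper_force: 11.0
```

```bash
python3 - <<'E'
from m import *; from go import go
im=capture("top");cv2.imwrite("pics/top4.png",im[:,:,::-1]);cv2.imwrite("pics/c4.png",cv2.resize(im[99:193,272:366,::-1],None,fx=6,fy=6,interpolation=cv2.INTER_CUBIC))
sc=capture("scene");cv2.imwrite("pics/s4f.png",sc[:,:,::-1])
a=cv2.resize(sc[200:310,220:360,::-1],None,fx=4,fy=4,interpolation=cv2.INTER_CUBIC);cv2.imwrite("pics/s4.png",a)
go((.5627,-.0053,.0635))
E
```

```text
t 13.83 pos [ 0.5619 -0.0046  0.0823] yaw [ 1.80e+02  1.50e-01 -6.09e+00] F [ 0.5 -0.1 -0.6] w 0.0503
 to (0.5627, -0.0053, 0.0635) units [0.03 0.02 0.63] rows 1
```

View pics/s4.png

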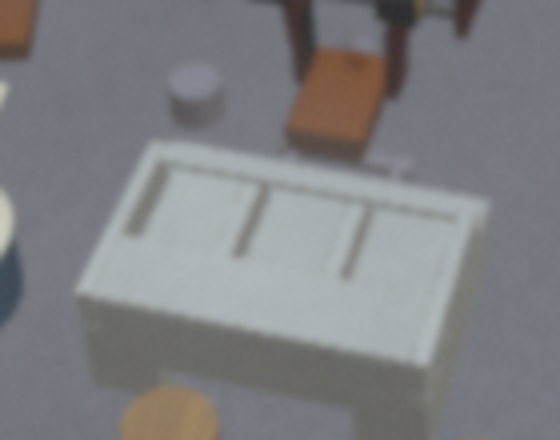

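The flask is level and in line ahead of the middle cell, crop (338,100). I'll check the sideways alignment in the scene view.

```bash
python3 - <<'E'
from m import *
im=cv2.imread("pics/s4f.png")[:,:,::-1].copy()
o=lambda x,y:(220+(x+.5)/4-.5,200+(y+.5)/4-.5)
yaw=np.radians(-6.2);X=np.array([np.cos(yaw),np.sin(yaw)]);Y=np.array([-X[1],X[0]])
for k,(a,b,z) in dict(fl=(o(318,58),o(291,122),.098),fr=(o(386,60),o(369,130),.098),rl=(o(150,150),o(80,288),.086),rr=(o(486,210),o(432,355),.086),d1=(o(258,186),o(236,255),.086),d2=(o(363,208),o(343,275),.086)).items():
    l,r=sub(im,a,b,1.5);h=np.hypot(*np.subtract(b,a))*.4
    c=(np.add(a,b)/2-l[2:])@l[:2]*l[:2]+l[2:]
    p=cast("scene",[c-l[:2]*h,c+l[:2]*h],z)[:,:2];m=p.mean(0);d=p[1]-p[0]
    print(k,r.round(2),"ang",np.degrees(np.arctan(d[1]/d[0])).round(1),"X",(m@X).round(4),"Y",(m@Y).round(4))
t=np.array([.5619,-.0046]);print("tcp",t@X,t@Y)
print("rack origin Y (top view)",np.array([.7034,-.0205])@Y)
E
```

```text
fl 0.28 ang -9.1 X 0.591 Y 0.0361
fr 0.26 ang 2.0 X 0.5851 Y 0.085
rl 0.27 ang -5.7 X 0.7065 Y -0.0423
rr 0.24 ang -7.4 X 0.7029 Y 0.1595
d1 0.3 ang -6.0 X 0.69 Y 0.0327
d2 0.22 ang -7.0 X 0.6901 Y 0.0957
tcp 0.5591102236922917 0.05611174353694158
rack origin Y (top view) 0.055586652042184
```

>>> step_arm(
  targets=[
    [0,0,0,0,0.03,0.35,40],
    [0,0,0,0,0,0.27,40],
    [0,0,0,0,0,0,40],
    [0,0,0,0,0,0,40],
    [0,0,0,0,0,0,40],
  ],
)

```text
time_s: 14.25
tool_pos: [0.5628, -0.0058, 0.0649]
eef_rot: [-3.142, -0.0, -0.107]
wrist_force: [0.5, -0.9, -0.5]
gripper_width: 0.0494
gripper_force: 11.0
```

>>> step_arm(
  targets=[
    [0,0,0,0.2,0,0,40],
    [0,0,0,0.2,0,0,40],
    [0,0,0,0.1,0,0,40],
    [0,0,0,0,0,0,40],
    [0,0,0,0,0,0,40],
  ],
)

```text
time_s: 14.67
tool_pos: [0.5779, -0.0075, 0.0645]
eef_rot: [-3.142, 0.0, -0.108]
wrist_force: [-0.6, -0.3, -1.7]
gripper_width: 0.0496
gripper_force: 11.0
```

>>> step_arm(
  targets=[
    [0,0,0,0,0,0.05,40],
    [0,0,0,0.1,0,0,40],
    [0,0,0,0.1,0,0,40],
    [0,0,0,0.1,0,0,40],
    [0,0,0,0,0,0,40],
  ],
)

```text
time_s: 15.08
tool_pos: [0.5871, -0.0085, 0.063]
eef_rot: [3.142, -0.0, -0.108]
wrist_force: [-0.3, -0.2, -0.7]
gripper_width: 0.05
gripper_force: 11.0
```

>>> step_arm(
  targets=[
    [0,0,0,0.1,0,0,40],
    [0,0,0,0.1,0,0,40],
    [0,0,0,0.1,0,0,40],
    [0,0,0,0,0,0,40],
    [0,0,0,0,0,0,40],
  ],
)

```text
time_s: 15.5
tool_pos: [0.5957, -0.0094, 0.063]
eef_rot: [-3.142, 0.0, -0.108]
wrist_force: [-0.0, 0.5, -0.7]
gripper_width: 0.0498
gripper_force: 11.0
```

>>> step_arm(
  targets=[
    [0,0,0,0.15,0,0,40],
    [0,0,0,0.15,0,0,40],
    [0,0,0,0.15,0,0,40],
    [0,0,0,0.1,0,0,40],
    [0,0,0,0,0,0,40],
  ],
)

```text
time_s: 15.92
tool_pos: [0.6126, -0.0113, 0.0629]
eef_rot: [3.142, -0.0, -0.108]
wrist_force: [0.3, -0.1, -2.1]
gripper_width: 0.0502
gripper_force: 11.0
```

>>> step_arm(
  targets=[
    [0,0,0,0.15,0,0,40],
    [0,0,0,0.15,0,0,40],
    [0,0,0,0.15,0,0,40],
    [0,0,0,0.1,0,0,40],
    [0,0,0,0,0,0,40],
  ],
)

```text
time_s: 16.33
tool_pos: [0.6289, -0.0131, 0.063]
eef_rot: [3.142, -0.0, -0.108]
wrist_force: [-0.8, 0.0, -1.3]
gripper_width: 0.05
gripper_force: 11.0
```

>>> step_arm(
  targets=[
    [0,0,0,0,0,0,64],
    [0,0,0,0,0,0,64],
    [0,0,0,0,0,0,64],
    [0,0,0,0,0,0,64],
    [0,0,0,-0.4,0,0,64],
  ],
)

```text
time_s: 16.75
tool_pos: [0.6173, -0.0119, 0.0632]
eef_rot: [3.142, -0.001, -0.108]
wrist_force: [0.6, 0.5, 0.1]
gripper_width: 0.0633
gripper_force: 0.0
```

>>> step_arm(
  targets=[
    [0,0,0,-0.7,0,0,64],
    [0,0,0,-0.8,0,0,64],
    [0,0,0,0,0,0,0],
    [0,0,0,0,0,0,0],
    [0,0,0,0,0,0,0],
  ],
)

```text
time_s: 17.17
tool_pos: [0.5724, -0.0069, 0.0637]
eef_rot: [-3.142, -0.002, -0.108]
wrist_force: [0.1, 0.2, 0.6]
gripper_width: 0.0478
gripper_force: 0.0
```

>>> step_arm(
  targets=[
    [0,0,0,0,0,0,0],
    [0,0,0,0,0,0,0],
    [0,0,0,0,0,0,0],
    [0,0,0,0,0,0,0],
    [0,0,0,0,0,0,0],
  ],
)

```text
time_s: 17.58
tool_pos: [0.5719, -0.0069, 0.0629]
eef_rot: [-3.142, 0.0, -0.108]
wrist_force: [-0.2, -0.8, -0.2]
gripper_width: 0.0141
gripper_force: 0.0
```

```bash
python3 - <<'E'
from h import *; from go import go
go((.6196*.99424+.055*.10713,-.6196*.10713+.055*.99424,.063))
sc=capture("scene");cv2.imwrite("pics/s5.png",cv2.resize(sc[200:310,220:360,::-1],None,fx=4,fy=4,interpolation=cv2.INTER_CUBIC))
E
```

```text
t 17.58 pos [ 0.5719 -0.0069  0.0629] yaw [-1.80e+02  1.00e-02 -6.17e+00] F [-0.2 -0.8 -0.2] w 0.0141
 to (0.621923254, -0.011694547999999999, 0.063) units [ 1.68 -0.02 -0.  ] rows 2
```

View pics/s5.png

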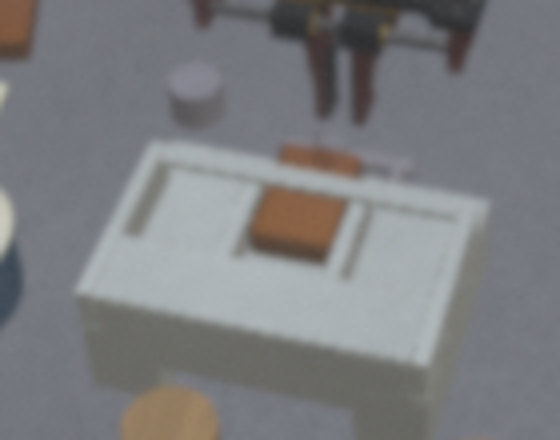

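The flask is about halfway into the middle cell, crop (300,215), with the fingers clear of it. Now pushing on the cap.

>>> step_arm(
  targets=[
    [0,0,0,0.1,0,0,0],
    [0,0,0,0.2,0,0,0],
    [0,0,0,0.25,0,0,0],
    [0,0,0,0.25,0,0,0],
    [0,0,0,0.25,0,0,0],
  ],
)

```text
time_s: 18.05
tool_pos: [0.6037, -0.0103, 0.0631]
eef_rot: [-3.142, 0.0, -0.108]
wrist_force: [-1.4, 0.1, 1.5]
gripper_width: 0.0005
gripper_force: 0.7
```

>>> step_arm(
  targets=[
    [0,0,0,0.2,0,0,0],
    [0,0,0,0.15,0,0,0],
    [0,0,0,0.1,0,0,0],
    [0,0,0,0,0,0,0],
    [0,0,0,0,0,0,0],
  ],
)

```text
time_s: 18.47
tool_pos: [0.6166, -0.0117, 0.0628]
eef_rot: [3.142, -0.0, -0.108]
wrist_force: [0.0, 0.5, -0.4]
gripper_width: 0.0005
gripper_force: 0.0
```

>>> step_arm(
  targets=[
    [0,0,0,0.06,0,0,0],
    [0,0,0,0,0,0,0],
    [0,0,0,0,0,0,0],
    [0,0,0,0,0,0,0],
    [0,0,0,0,0,0,0],
  ],
)

```text
time_s: 18.88
tool_pos: [0.6182, -0.0118, 0.0631]
eef_rot: [-3.142, -0.0, -0.108]
wrist_force: [0.1, 0.4, -0.7]
gripper_width: 0.0004
gripper_force: 0.0
```

>>> step_arm(
  targets=[
    [0,0,0,0.06,0,0,0],
    [0,0,0,0,0,0,0],
    [0,0,0,0,0,0,0],
    [0,0,0,0,0,0,0],
    [0,0,0,0,0,0,0],
  ],
)

```text
time_s: 19.3
tool_pos: [0.6201, -0.0121, 0.063]
eef_rot: [-3.142, -0.0, -0.108]
wrist_force: [0.8, 0.4, -0.0]
gripper_width: 0.0004
gripper_force: 0.0
```

>>> step_arm(
  targets=[
    [0,0,0,0.06,0,0,0],
    [0,0,0,0,0,0,0],
    [0,0,0,0,0,0,0],
    [0,0,0,0,0,0,0],
    [0,0,0,0,0,0,0],
  ],
)

```text
time_s: 19.72
tool_pos: [0.6218, -0.0122, 0.063]
eef_rot: [-3.142, -0.0, -0.108]
wrist_force: [-1.3, 0.6, -0.2]
gripper_width: 0.0003
gripper_force: 0.0
```

>>> step_arm(
  targets=[
    [0,0,0,0.05,0,0,0],
    [0,0,0,0,0,0,0],
    [0,0,0,0,0,0,0],
    [0,0,0,0,0,0,0],
    [0,0,0,0,0,0,0],
  ],
)

```text
time_s: 20.13
tool_pos: [0.622, -0.0123, 0.063]
eef_rot: [3.142, 0.003, -0.108]
wrist_force: [-6.2, 0.8, 3.7]
gripper_width: 0.0005
gripper_force: 2.9
```

>>> step_arm(
  targets=[
    [0,0,0,0.05,0,0,0],
    [0,0,0,0,0,0,0],
    [0,0,0,0,0,0,0],
    [0,0,0,0,0,0,0],
    [0,0,0,0,0,0,0],
  ],
)

```text
time_s: 20.55
tool_pos: [0.6221, -0.0122, 0.063]
eef_rot: [3.141, 0.007, -0.107]
wrist_force: [-12.0, 1.0, 6.0]
gripper_width: 0.0004
gripper_force: 6.1
```

>>> step_arm(
  targets=[
    [0,0,0,-0.4,0,0,0],
    [0,0,0,-0.8,0,0,0],
    [0,0,0,0,0,-0.9,87.8],
    [0,0,0,0,0,-0.9,87.8],
    [0,0,1.8,0,0,0,87.8],
  ],
)

```text
time_s: 20.97
tool_pos: [0.5908, -0.0088, 0.123]
eef_rot: [-3.141, -0.008, -0.139]
wrist_force: [-0.3, -0.7, 2.2]
gripper_width: 0.017
gripper_force: 0.0
```

```bash
python3 - <<'E'
from h import *; from go import go
im=capture("top");cv2.imwrite("pics/top6.png",im[:,:,::-1])
for f in flasks(im):print(*f)
go((.4154,.2902,.115),(.4154,.2902,.0075))
E
```

```text
[410.5 229. ] 451 [ 460.4 -278.3] [ 460.  -278.2] [71.4 47.4] 11.1
[201.7 232.5] 443 [440.  286.7] [439.5 286.9] [46.1 71. ] 82.5
[546.3 378.7] 923 [  70.6 -640.2] [  69.2 -644.5] [108.4  95.7] 77.7
t 21.02 pos [ 0.5906 -0.0088  0.1211] yaw [-179.97   -0.39   -8.14] F [-0.1 -0.2  0.9] w 0.021
 to (0.4154, 0.2902, 0.115) units [-7.19 -9.04  0.16] rows 10
 to (0.4154, 0.2902, 0.0075) units [-0.02  0.    3.58] rows 4
```

>>> step_arm(
  targets=[
    [0,0,0,-0.72,-0.9,0,87.8],
    [0,0,0,-0.72,-0.9,0,87.8],
    [0,0,0,-0.72,-0.9,0,87.8],
    [0,0,0,-0.72,-0.9,0,87.8],
    [0,0,0,-0.72,-0.9,0,87.8],
  ],
)

```text
time_s: 21.43
tool_pos: [0.4995, 0.141, 0.1162]
eef_rot: [3.141, 0.001, -0.139]
wrist_force: [0.1, 0.3, 0.6]
gripper_width: 0.0544
gripper_force: 0.0
```

>>> step_arm(
  targets=[
    [0,0,0,-0.72,-0.9,0,87.8],
    [0,0,0,-0.72,-0.9,0,87.8],
    [0,0,0,-0.72,-0.9,0,87.8],
    [0,0,0,-0.72,-0.9,0,87.8],
    [0,0,0,-0.71,-0.94,0,87.8],
  ],
)

```text
time_s: 21.85
tool_pos: [0.4117, 0.2908, 0.1164]
eef_rot: [3.141, 0.0, -0.139]
wrist_force: [0.2, -0.5, 0.0]
gripper_width: 0.0865
gripper_force: 0.0
```

>>> step_arm(
  targets=[
    [0,0,0,0,0,0.8,87.8],
    [0,0,0,0,0,0.8,87.8],
    [0,0,0,0,0,0,87.8],
    [0,0,0,0,0,0,87.8],
    [0,0,0,0,0,0,87.8],
  ],
)

```text
time_s: 22.27
tool_pos: [0.4133, 0.2897, 0.0698]
eef_rot: [-3.141, -0.0, -0.139]
wrist_force: [0.2, -0.8, -0.0]
gripper_width: 0.0877
gripper_force: 0.0
```

```bash
python3 go.py .4154 .2902 .0075
```

```text
t 22.27 pos [0.4133 0.2897 0.0698] yaw [-1.7999e+02 -2.0000e-02 -7.9800e+00] F [ 0.2 -0.8 -0. ] w 0.0877
 to (0.4154, 0.2902, 0.0075) units [ 0.07 -0.03  2.08] rows 3
```

>>> step_arm(
  targets=[
    [0,0,0,0.07,0,0.9,87.8],
    [0,0,0,0,0,0.8,87.8],
    [0,0,0,0,0,0.35,87.8],
    [0,0,0,0,0,0,87.8],
    [0,0,0,0,0,0,70],
  ],
)

```text
time_s: 22.68
tool_pos: [0.4155, 0.2894, 0.0085]
eef_rot: [-3.141, -0.0, -0.14]
wrist_force: [0.5, -0.4, 0.2]
gripper_width: 0.084
gripper_force: 0.0
```

>>> step_arm(
  targets=[
    [0,0,0,0,0,0,60],
    [0,0,0,0,0,0,40],
    [0,0,0,0,0,0,40],
    [0,0,0,0,0,0,40],
    [0,0,0,0,0,0,40],
  ],
)

```text
time_s: 23.1
tool_pos: [0.4153, 0.2897, 0.0082]
eef_rot: [-3.141, -0.001, -0.139]
wrist_force: [-1.0, 0.3, 0.6]
gripper_width: 0.0513
gripper_force: 0.8
```

>>> step_arm(
  targets=[
    [0,0,0,0,0,0,40],
    [0,0,0,0,0,0,40],
    [0,0,0,0,0,0,40],
    [0,0,0,0,0,0,40],
    [0,0,0,0,0,0,40],
  ],
)

```text
time_s: 23.52
tool_pos: [0.4152, 0.2897, 0.0081]
eef_rot: [-3.141, -0.001, -0.139]
wrist_force: [-1.1, 0.5, 5.4]
gripper_width: 0.0502
gripper_force: 11.0
```

>>> step_arm(
  targets=[
    [0,0,0,0,0,-0.5,40],
    [0,0,0,0,0,-0.9,40],
    [0,0,0,0,0,-0.9,40],
    [0,0,0,0,0,-0.9,40],
    [0,0,0,0,0,-0.6,40],
  ],
)

```text
time_s: 23.93
tool_pos: [0.4153, 0.2896, 0.1234]
eef_rot: [-3.141, -0.001, -0.139]
wrist_force: [-0.0, -0.1, 0.7]
gripper_width: 0.0501
gripper_force: 11.0
```

>>> step_arm(
  targets=[
    [0,0,-1.8,0,0,0,40],
    [0,0,0,0,0,0,40],
    [0,0,0,0,0,0,40],
    [0,0,0,0,0,0,40],
    [0,0,0,0,0,0,40],
  ],
)

```text
time_s: 24.35
tool_pos: [0.4144, 0.2891, 0.12]
eef_rot: [3.14, 0.002, -0.108]
wrist_force: [-0.1, 0.3, -1.6]
gripper_width: 0.0501
gripper_force: 11.0
```

```bash
python3 go.py .5691 .0579 .12 .5691 .0579 .065
```

```text
t 24.35 pos [0.4144 0.2891 0.12  ] yaw [ 1.7991e+02  1.2000e-01 -6.2000e+00] F [-0.1  0.3 -1.6] w 0.0501
 to (0.5691, 0.0579, 0.12) units [ 5.96  7.11 -0.  ] rows 8
 to (0.5691, 0.0579, 0.065) units [ 0.   -0.    1.83] rows 2
```

>>> step_arm(
  targets=[
    [0,0,0,0.75,0.89,0,40],
    [0,0,0,0.75,0.89,0,40],
    [0,0,0,0.75,0.89,0,40],
    [0,0,0,0.75,0.89,0,40],
    [0,0,0,0.75,0.89,0,40],
  ],
)

```text
time_s: 24.77
tool_pos: [0.5128, 0.1432, 0.1207]
eef_rot: [3.141, 0.001, -0.108]
wrist_force: [0.7, -0.5, -0.1]
gripper_width: 0.0499
gripper_force: 11.0
```

>>> step_arm(
  targets=[
    [0,0,0,0.74,0.89,0,40],
    [0,0,0,0.74,0.89,0,40],
    [0,0,0,0.74,0.89,0,40],
    [0,0,0,0,0,0.9,40],
    [0,0,0,0,0,0.8,40],
  ],
)

```text
time_s: 25.18
tool_pos: [0.5716, 0.0558, 0.0702]
eef_rot: [-3.142, -0.002, -0.111]
wrist_force: [0.5, 1.3, -2.0]
gripper_width: 0.0499
gripper_force: 11.0
```

>>> step_arm(
  targets=[
    [0,0,0,0,0,0,40],
    [0,0,0,0,0,0,40],
    [0,0,0,0,0,0,40],
    [0,0,0,0,0,0,40],
    [0,0,0,0,0,0,40],
  ],
)

```text
time_s: 25.6
tool_pos: [0.5709, 0.0584, 0.0725]
eef_rot: [-3.141, -0.003, -0.107]
wrist_force: [-0.4, -0.3, -1.3]
gripper_width: 0.0501
gripper_force: 11.0
```

```bash
python3 go.py .5691 .0579 .065
```

```text
t 25.6 pos [0.5709 0.0584 0.0725] yaw [-1.7998e+02 -1.7000e-01 -6.1200e+00] F [-0.4 -0.3 -1.3] w 0.0501
 to (0.5691, 0.0579, 0.065) units [-0.06  0.02  0.25] rows 1
```

>>> step_arm(
  targets=[
    [0,0,0,0,0.03,0.25,40],
    [0,0,0,0.15,0,0,40],
    [0,0,0,0.15,0,0,40],
    [0,0,0,0,0,0,40],
    [0,0,0,0,0,0,40],
  ],
)

```text
time_s: 26.02
tool_pos: [0.5793, 0.056, 0.063]
eef_rot: [3.142, 0.0, -0.108]
wrist_force: [0.2, 0.2, -0.9]
gripper_width: 0.0495
gripper_force: 11.0
```

>>> step_arm(
  targets=[
    [0,0,0,0.1,0,0,40],
    [0,0,0,0.1,0,0,40],
    [0,0,0,0.1,0,0,40],
    [0,0,0,0.1,0,0,40],
    [0,0,0,0,0,0,40],
  ],
)

```text
time_s: 26.43
tool_pos: [0.5915, 0.0546, 0.063]
eef_rot: [3.142, -0.0, -0.108]
wrist_force: [0.8, 0.1, -1.0]
gripper_width: 0.0501
gripper_force: 11.0
```

>>> step_arm(
  targets=[
    [0,0,0,0.1,0,0,40],
    [0,0,0,0.1,0,0,40],
    [0,0,0,0.1,0,0,40],
    [0,0,0,0,0,0,40],
    [0,0,0,0,0,0,40],
  ],
)

```text
time_s: 26.85
tool_pos: [0.6, 0.0537, 0.063]
eef_rot: [-3.142, 0.0, -0.108]
wrist_force: [-0.0, -0.4, -0.8]
gripper_width: 0.0498
gripper_force: 11.0
```

>>> step_arm(
  targets=[
    [0,0,0,0.15,0,0,40],
    [0,0,0,0.15,0,0,40],
    [0,0,0,0.15,0,0,40],
    [0,0,0,0.15,0,0,40],
    [0,0,0,0,0,0,40],
  ],
)

```text
time_s: 27.27
tool_pos: [0.6186, 0.0517, 0.0631]
eef_rot: [-3.142, -0.001, -0.108]
wrist_force: [0.6, 0.0, -0.2]
gripper_width: 0.0497
gripper_force: 11.0
```

>>> step_arm(
  targets=[
    [0,0,0,0.15,0,0,40],
    [0,0,0,0.15,0,0,40],
    [0,0,0,0.15,0,0,40],
    [0,0,0,0.12,0,0,40],
    [0,0,0,0,0,0,40],
  ],
)

```text
time_s: 27.68
tool_pos: [0.6357, 0.0499, 0.0632]
eef_rot: [-3.141, -0.001, -0.108]
wrist_force: [0.9, -1.0, -0.4]
gripper_width: 0.05
gripper_force: 11.0
```

>>> step_arm(
  targets=[
    [0,0,0,0,0,0,64],
    [0,0,0,0,0,0,64],
    [0,0,0,0,0,0,64],
    [0,0,0,0,0,0,64],
    [0,0,0,-0.4,0,0,64],
  ],
)

```text
time_s: 28.1
tool_pos: [0.6236, 0.051, 0.0629]
eef_rot: [3.142, -0.001, -0.108]
wrist_force: [0.4, -0.3, -0.2]
gripper_width: 0.0643
gripper_force: 0.0
```

>>> step_arm(
  targets=[
    [0,0,0,-0.7,0,0,64],
    [0,0,0,-0.8,0,0,64],
    [0,0,0,0,0,0,0],
    [0,0,0,0,0,0,0],
    [0,0,0,0,0,0,0],
  ],
)

```text
time_s: 28.52
tool_pos: [0.5787, 0.0561, 0.0636]
eef_rot: [-3.142, -0.001, -0.108]
wrist_force: [0.2, 0.3, 0.6]
gripper_width: 0.0474
gripper_force: 0.0
```

>>> step_arm(
  targets=[
    [0,0,0,0,0,0,0],
    [0,0,0,0,0,0,0],
    [0,0,0,0,0,0,0],
    [0,0,0,0,0,0,0],
    [0,0,0,0,0,0,0],
  ],
)

```text
time_s: 28.93
tool_pos: [0.5783, 0.0561, 0.0629]
eef_rot: [3.142, 0.0, -0.108]
wrist_force: [0.3, 0.0, -0.3]
gripper_width: 0.0137
gripper_force: 0.0
```

```bash
python3 - <<'E'
from h import *; from go import go
go((.6198*.99424+.1185*.10713,-.6198*.10713+.1185*.99424,.063))
im=capture("top");cv2.imwrite("pics/top7.png",im[:,:,::-1])
for f in flasks(im):print(*f)
E
```

```text
t 28.93 pos [0.5783 0.0561 0.0629] yaw [ 1.80e+02  1.00e-02 -6.17e+00] F [ 0.3  0.  -0.3] w 0.0137
 to (0.6289248570000001, 0.05141826599999999, 0.063) units [ 1.69 -0.03 -0.  ] rows 2
[321.2 136.9] 204 [710.5 -30.7] [707.2 -27.5] [56.6 38.9] 1.1
[417.7 235.8] 459 [ 442.3 -297.8] [ 441.8 -298. ] [71.9 47.9] 12.5
[545.8 378.2] 889 [  71.9 -638.9] [  76.3 -641.2] [102.9  89.9] 60.1
```

>>> step_arm(
  targets=[
    [0,0,0,0.1,0,0,0],
    [0,0,0,0.2,0,0,0],
    [0,0,0,0.25,0,0,0],
    [0,0,0,0.25,0,0,0],
    [0,0,0,0.25,0,0,0],
  ],
)

```text
time_s: 29.4
tool_pos: [0.6102, 0.0526, 0.0631]
eef_rot: [-3.142, 0.0, -0.108]
wrist_force: [-1.0, 0.2, 1.6]
gripper_width: 0.0005
gripper_force: 0.6
```

>>> step_arm(
  targets=[
    [0,0,0,0.2,0,0,0],
    [0,0,0,0.2,0,0,0],
    [0,0,0,0.15,0,0,0],
    [0,0,0,0,0,0,0],
    [0,0,0,0,0,0,0],
  ],
)

```text
time_s: 29.82
tool_pos: [0.626, 0.0509, 0.0628]
eef_rot: [3.141, 0.0, -0.108]
wrist_force: [0.3, -0.6, 0.7]
gripper_width: 0.0002
gripper_force: 0.0
```

>>> step_arm(
  targets=[
    [0,0,0,0.05,0,0,0],
    [0,0,0,0,0,0,0],
    [0,0,0,0,0,0,0],
    [0,0,0,0,0,0,0],
    [0,0,0,0,0,0,0],
  ],
)

```text
time_s: 30.23
tool_pos: [0.6272, 0.0508, 0.0631]
eef_rot: [-3.142, -0.0, -0.108]
wrist_force: [-0.2, 0.5, -0.2]
gripper_width: 0.0008
gripper_force: 0.0
```

>>> step_arm(
  targets=[
    [0,0,0,0.05,0,0,0],
    [0,0,0,0,0,0,0],
    [0,0,0,0,0,0,0],
    [0,0,0,0,0,0,0],
    [0,0,0,0,0,0,0],
  ],
)

```text
time_s: 30.65
tool_pos: [0.6288, 0.0507, 0.063]
eef_rot: [-3.142, -0.0, -0.108]
wrist_force: [-0.2, -0.0, 0.3]
gripper_width: 0.0001
gripper_force: 0.1
```

>>> step_arm(
  targets=[
    [0,0,0,0.05,0,0,0],
    [0,0,0,0,0,0,0],
    [0,0,0,0,0,0,0],
    [0,0,0,0,0,0,0],
    [0,0,0,0,0,0,0],
  ],
)

```text
time_s: 31.07
tool_pos: [0.6289, 0.0507, 0.0631]
eef_rot: [3.141, 0.003, -0.107]
wrist_force: [-5.8, 0.7, 2.9]
gripper_width: 0.0003
gripper_force: 3.3
```

>>> step_arm(
  targets=[
    [0,0,0,0.04,0,0,0],
    [0,0,0,0,0,0,0],
    [0,0,0,0,0,0,0],
    [0,0,0,0,0,0,0],
    [0,0,0,0,0,0,0],
  ],
)

```text
time_s: 31.48
tool_pos: [0.6289, 0.0507, 0.0631]
eef_rot: [3.141, 0.006, -0.107]
wrist_force: [-11.2, 0.8, 6.5]
gripper_width: 0.0006
gripper_force: 5.8
```

>>> step_arm(
  targets=[
    [0,0,0,-0.4,0,0,0],
    [0,0,0,-0.8,0,0,0],
    [0,0,0,0,0,-0.9,87.8],
    [0,0,0,0,0,-0.9,87.8],
    [0,0,-6.2,0,0,0,87.8],
  ],
)

```text
time_s: 31.9
tool_pos: [0.5975, 0.0543, 0.1231]
eef_rot: [-3.141, -0.008, 0.0]
wrist_force: [1.0, 0.4, 0.4]
gripper_width: 0.0171
gripper_force: 0.0
```

>>> step_arm(
  targets=[
    [0,0,-6.2,0,0,0,87.8],
    [0,0,-6.2,0,0,0,87.8],
    [0,0,0,0,0,0,87.8],
    [0,0,0,0,0,0,87.8],
    [0,0,0,0,0,0,87.8],
  ],
)

```text
time_s: 32.32
tool_pos: [0.5957, 0.0542, 0.1169]
eef_rot: [-3.142, 0.0, 0.214]
wrist_force: [-0.4, 0.8, -0.4]
gripper_width: 0.0504
gripper_force: 0.0
```

```bash
python3 - <<'E'
from h import *; from go import go
im=capture("top");cv2.imwrite("pics/top8.png",im[:,:,::-1])
for f in flasks(im):print(*f)
go((.4184,-.3032,.12),(.4184,-.3032,.0075))
E
```

```text
[417.7 235.8] 459 [ 442.3 -297.8] [ 441.8 -298. ] [71.9 47.9] 12.5
[545.6 378.2] 890 [  71.8 -638.3] [  77.6 -645.6] [107.5  95.2] 59.2
t 32.37 pos [0.5957 0.0542 0.1168] yaw [-1.800e+02  1.000e-02  1.229e+01] F [0.3 0.2 0.1] w 0.0539
 to (0.4184, -0.3032, 0.12) units [-8.31 10.38 -0.1 ] rows 11
 to (0.4184, -0.3032, 0.0075) units [0.   0.   3.75] rows 4
```

>>> step_arm(
  targets=[
    [0,0,0,-0.75,0.94,0,87.8],
    [0,0,0,-0.75,0.94,0,87.8],
    [0,0,0,-0.75,0.94,0,87.8],
    [0,0,0,-0.75,0.94,0,87.8],
    [0,0,0,-0.75,0.94,0,87.8],
  ],
)

```text
time_s: 32.78
tool_pos: [0.5153, -0.1089, 0.117]
eef_rot: [3.141, -0.0, 0.216]
wrist_force: [-0.2, 0.4, -0.1]
gripper_width: 0.0865
gripper_force: 0.0
```

>>> step_arm(
  targets=[
    [0,0,0,-0.75,0.94,0,87.8],
    [0,0,0,-0.75,0.94,0,87.8],
    [0,0,0,-0.75,0.94,0,87.8],
    [0,0,0,-0.75,0.94,0,87.8],
    [0,0,0,-0.75,0.94,0,87.8],
  ],
)

```text
time_s: 33.2
tool_pos: [0.4357, -0.271, 0.1172]
eef_rot: [3.141, -0.0, 0.215]
wrist_force: [0.7, -0.3, -0.3]
gripper_width: 0.0876
gripper_force: 0.0
```

>>> step_arm(
  targets=[
    [0,0,0,-0.8,0.98,0,87.8],
    [0,0,0,0,0,0.7,87.8],
    [0,0,0,0,0,0.8,87.8],
    [0,0,0,0,0,0,87.8],
    [0,0,0,0,0,0,87.8],
  ],
)

```text
time_s: 33.62
tool_pos: [0.4187, -0.3029, 0.0708]
eef_rot: [-3.139, 0.002, 0.216]
wrist_force: [0.0, -0.6, 1.0]
gripper_width: 0.0876
gripper_force: 0.0
```

```bash
python3 go.py .4184 -.3032 .0075
```

```text
t 33.62 pos [ 0.4187 -0.3029  0.0708] yaw [-1.7984e+02  1.2000e-01  1.2350e+01] F [ 0.  -0.6  1. ] w 0.0876
 to (0.4184, -0.3032, 0.0075) units [-0.01  0.01  2.11] rows 3
```

>>> step_arm(
  targets=[
    [0,0,0,0,0,0.9,87.8],
    [0,0,0,0,0,0.8,87.8],
    [0,0,0,0,0,0.4,87.8],
    [0,0,0,0,0,0,87.8],
    [0,0,0,0,0,0,70],
  ],
)

```text
time_s: 34.03
tool_pos: [0.42, -0.3033, 0.0099]
eef_rot: [3.141, -0.0, 0.217]
wrist_force: [-0.3, -0.1, -0.1]
gripper_width: 0.0837
gripper_force: 0.0
```

>>> step_arm(
  targets=[
    [0,0,0,0,0,0,60],
    [0,0,0,0,0,0,40],
    [0,0,0,0,0,0,40],
    [0,0,0,0,0,0,40],
    [0,0,0,0,0,0,40],
  ],
)

```text
time_s: 34.45
tool_pos: [0.4198, -0.3035, 0.0097]
eef_rot: [3.141, -0.001, 0.217]
wrist_force: [-1.2, 1.7, 0.8]
gripper_width: 0.0515
gripper_force: 0.7
```

>>> step_arm(
  targets=[
    [0,0,0,0,0,0,40],
    [0,0,0,0,0,0,40],
    [0,0,0,0,0,0,40],
    [0,0,0,0,0,0,40],
    [0,0,0,0,0,0,40],
  ],
)

```text
time_s: 34.87
tool_pos: [0.4198, -0.3035, 0.0097]
eef_rot: [3.141, -0.0, 0.217]
wrist_force: [-1.1, 1.3, 5.8]
gripper_width: 0.0498
gripper_force: 10.9
```

>>> step_arm(
  targets=[
    [0,0,0,0,0,-0.5,40],
    [0,0,0,0,0,-0.9,40],
    [0,0,0,0,0,-0.9,40],
    [0,0,0,0,0,-0.9,40],
    [0,0,0,0,0,-0.6,40],
  ],
)

```text
time_s: 35.28
tool_pos: [0.4199, -0.3039, 0.1251]
eef_rot: [3.14, -0.001, 0.217]
wrist_force: [1.0, 0.2, -2.2]
gripper_width: 0.0497
gripper_force: 11.0
```

>>> step_arm(
  targets=[
    [0,0,6.2,0,0,0,40],
    [0,0,6.2,0,0,0,40],
    [0,0,6.2,0,0,0,40],
    [0,0,0,0,0,0,40],
    [0,0,0,0,0,0,40],
  ],
)

```text
time_s: 35.7
tool_pos: [0.4193, -0.3034, 0.1222]
eef_rot: [-3.141, 0.001, -0.105]
wrist_force: [0.5, 0.3, -1.2]
gripper_width: 0.0498
gripper_force: 11.0
```

```bash
python3 go.py .5571 -.0686 .12 .5571 -.0686 .066
```

```text
t 35.7 pos [ 0.4193 -0.3034  0.1222] yaw [-1.7997e+02  6.0000e-02 -5.9900e+00] F [ 0.5  0.3 -1.2] w 0.0498
 to (0.5571, -0.0686, 0.12) units [ 3.75 -8.26  0.07] rows 9
 to (0.5571, -0.0686, 0.066) units [0.  0.  1.8] rows 2
```

>>> step_arm(
  targets=[
    [0,0,0.2,0.42,-0.92,0,40],
    [0,0,0,0.42,-0.92,0,40],
    [0,0,0,0.42,-0.92,0,40],
    [0,0,0,0.42,-0.92,0,40],
    [0,0,0,0.42,-0.92,0,40],
  ],
)

```text
time_s: 36.12
tool_pos: [0.4978, -0.1721, 0.1225]
eef_rot: [-3.142, 0.001, -0.108]
wrist_force: [1.3, 0.3, -1.4]
gripper_width: 0.0498
gripper_force: 11.0
```

>>> step_arm(
  targets=[
    [0,0,0,0.42,-0.92,0,40],
    [0,0,0,0.42,-0.92,0,40],
    [0,0,0,0.42,-0.92,0,40],
    [0,0,0,0.39,-0.9,0,40],
    [0,0,0,0,0,0.8,40],
  ],
)

```text
time_s: 36.53
tool_pos: [0.5631, -0.0656, 0.1035]
eef_rot: [-3.14, -0.009, -0.103]
wrist_force: [0.9, 0.1, -0.8]
gripper_width: 0.0499
gripper_force: 11.0
```

>>> step_arm(
  targets=[
    [0,0,0,0,0,0.6,40],
    [0,0,0,0,0,0,40],
    [0,0,0,0,0,0,40],
    [0,0,0,0,0,0,40],
    [0,0,0,0,0,0,40],
  ],
)

```text
time_s: 36.95
tool_pos: [0.5595, -0.0702, 0.0827]
eef_rot: [3.141, -0.002, -0.111]
wrist_force: [0.1, -0.6, -1.0]
gripper_width: 0.0501
gripper_force: 11.0
```

```bash
python3 go.py .5571 -.0686 .066
```

```text
t 36.95 pos [ 0.5595 -0.0702  0.0827] yaw [ 1.7999e+02 -1.4000e-01 -6.3600e+00] F [ 0.1 -0.6 -1. ] w 0.0501
 to (0.5571, -0.0686, 0.066) units [-0.09 -0.04  0.56] rows 1
```

>>> step_arm(
  targets=[
    [0,0,0,0,-0.05,0.3,40],
    [0,0,0,0,0,0.2,40],
    [0,0,0,0,0,0,40],
    [0,0,0,0,0,0,40],
    [0,0,0,0,0,0,40],
  ],
)

```text
time_s: 37.37
tool_pos: [0.5588, -0.0682, 0.0659]
eef_rot: [3.142, 0.0, -0.111]
wrist_force: [0.5, 0.0, -1.3]
gripper_width: 0.0501
gripper_force: 11.0
```

>>> step_arm(
  targets=[
    [0,0,0,0.15,0,0,40],
    [0,0,0,0.15,0,0,40],
    [0,0,0,0,0,0,40],
    [0,0,0,0,0,0,40],
    [0,0,0,0,0,0,40],
  ],
)

```text
time_s: 37.78
tool_pos: [0.5679, -0.0691, 0.0659]
eef_rot: [3.142, 0.0, -0.111]
wrist_force: [0.3, -0.5, -2.6]
gripper_width: 0.05
gripper_force: 11.0
```

```bash
python3 - <<'E'
from go import go
X=.5612+.012;go((X*.99424-.0085*.10713,-X*.10713-.0085*.99424,.066))
E
```

```text
t 37.78 pos [ 0.5679 -0.0691  0.0659] yaw [ 1.80e+02  2.00e-02 -6.37e+00] F [ 0.3 -0.5 -2.6] w 0.05
 to (0.5689877630000001, -0.069857956, 0.066) units [ 0.04  0.02 -0.  ] rows 1
```

>>> step_arm(
  targets=[
    [0,0,-0.2,0.1,0.02,0,40],
    [0,0,0,0.1,0,0,40],
    [0,0,0,0.1,0,0,40],
    [0,0,0,0.1,0,0,40],
    [0,0,0,0,0,0,40],
  ],
)

```text
time_s: 38.2
tool_pos: [0.5803, -0.0711, 0.066]
eef_rot: [-3.142, -0.0, -0.108]
wrist_force: [-0.4, 0.4, -1.6]
gripper_width: 0.0499
gripper_force: 11.0
```

>>> step_arm(
  targets=[
    [0,0,0,0.1,0,0,40],
    [0,0,0,0.1,0,0,40],
    [0,0,0,0.1,0,0,40],
    [0,0,0,0,0,0,40],
    [0,0,0,0,0,0,40],
  ],
)

```text
time_s: 38.62
tool_pos: [0.5888, -0.072, 0.066]
eef_rot: [-3.142, 0.0, -0.108]
wrist_force: [-0.2, 0.5, -1.4]
gripper_width: 0.0498
gripper_force: 11.0
```

>>> step_arm(
  targets=[
    [0,0,0,0.15,0,0,40],
    [0,0,0,0.15,0,0,40],
    [0,0,0,0.15,0,0,40],
    [0,0,0,0.12,0,0,40],
    [0,0,0,0,0,0,40],
  ],
)

```text
time_s: 39.03
tool_pos: [0.6064, -0.0739, 0.0659]
eef_rot: [-3.142, -0.0, -0.108]
wrist_force: [-0.3, -0.8, -1.6]
gripper_width: 0.0498
gripper_force: 11.0
```

>>> step_arm(
  targets=[
    [0,0,0,0.15,0,0,40],
    [0,0,0,0.15,0,0,40],
    [0,0,0,0.15,0,0,40],
    [0,0,0,0.1,0,0,40],
    [0,0,0,0,0,0,40],
  ],
)

```text
time_s: 39.45
tool_pos: [0.6226, -0.0757, 0.0659]
eef_rot: [-3.142, -0.0, -0.108]
wrist_force: [-0.3, 0.5, -1.0]
gripper_width: 0.0497
gripper_force: 11.0
```

>>> step_arm(
  targets=[
    [0,0,0,0,0,0,64],
    [0,0,0,0,0,0,64],
    [0,0,0,0,0,0,64],
    [0,0,0,0,0,0,64],
    [0,0,0,-0.4,0,0,64],
  ],
)

```text
time_s: 39.87
tool_pos: [0.611, -0.0745, 0.0662]
eef_rot: [3.142, -0.001, -0.108]
wrist_force: [0.4, 0.2, -0.0]
gripper_width: 0.0637
gripper_force: 0.0
```

>>> step_arm(
  targets=[
    [0,0,0,-0.7,0,0,64],
    [0,0,0,-0.8,0,0,64],
    [0,0,0,0,0,0.08,0],
    [0,0,0,0,0,0,0],
    [0,0,0,0,0,0,0],
  ],
)

```text
time_s: 40.28
tool_pos: [0.566, -0.0696, 0.064]
eef_rot: [3.142, -0.001, -0.108]
wrist_force: [-0.0, -0.7, -0.1]
gripper_width: 0.0477
gripper_force: 0.0
```

>>> step_arm(
  targets=[
    [0,0,0,0,0,0,0],
    [0,0,0,0,0,0,0],
    [0,0,0,0,0,0,0],
    [0,0,0,0,0,0,0],
    [0,0,0,0,0,0,0],
  ],
)

```text
time_s: 40.7
tool_pos: [0.5657, -0.0696, 0.0635]
eef_rot: [-3.142, 0.0, -0.108]
wrist_force: [-0.5, -0.4, -0.4]
gripper_width: 0.0143
gripper_force: 0.0
```

```bash
python3 - <<'E'
from go import go
X=.6198;go((X*.99424-.0085*.10713,-X*.10713-.0085*.99424,.064))
E
```

```text
t 40.7 pos [ 0.5657 -0.0696  0.0635] yaw [-1.80e+02  1.00e-02 -6.17e+00] F [-0.5 -0.4 -0.4] w 0.0143
 to (0.6153193470000001, -0.074850214, 0.064) units [ 1.66 -0.   -0.02] rows 2
```

>>> step_arm(
  targets=[
    [0,0,0,0.1,0,0,0],
    [0,0,0,0.2,0,0,0],
    [0,0,0,0.25,0,0,0],
    [0,0,0,0.25,0,0,0],
    [0,0,0,0.25,0,0,0],
  ],
)

```text
time_s: 41.12
tool_pos: [0.5974, -0.0729, 0.0637]
eef_rot: [-3.142, 0.001, -0.108]
wrist_force: [-1.0, 0.9, 1.2]
gripper_width: 0.0005
gripper_force: 0.9
```

>>> step_arm(
  targets=[
    [0,0,0,0.2,0,0,0],
    [0,0,0,0.2,0,0,0],
    [0,0,0,0.12,0,0,0],
    [0,0,0,0,0,0,0],
    [0,0,0,0,0,0,0],
  ],
)

```text
time_s: 41.53
tool_pos: [0.6125, -0.0746, 0.0633]
eef_rot: [-3.142, -0.0, -0.108]
wrist_force: [0.0, 0.1, 0.8]
gripper_width: 0.0004
gripper_force: 0.0
```

>>> step_arm(
  targets=[
    [0,0,0,0.05,0,0,0],
    [0,0,0,0,0,0,0],
    [0,0,0,0,0,0,0],
    [0,0,0,0,0,0,0],
    [0,0,0,0,0,0,0],
  ],
)

```text
time_s: 41.95
tool_pos: [0.6137, -0.0747, 0.0637]
eef_rot: [3.142, -0.0, -0.108]
wrist_force: [-0.3, -0.1, 0.3]
gripper_width: 0.0007
gripper_force: 0.0
```

>>> step_arm(
  targets=[
    [0,0,0,0.05,0,0,0],
    [0,0,0,0,0,0,0],
    [0,0,0,0,0,0,0],
    [0,0,0,0,0,0,0],
    [0,0,0,0,0,0,0],
  ],
)

```text
time_s: 42.37
tool_pos: [0.6152, -0.0748, 0.0637]
eef_rot: [-3.142, 0.0, -0.108]
wrist_force: [-1.0, -0.3, 1.5]
gripper_width: 0.0004
gripper_force: 0.8
```

>>> step_arm(
  targets=[
    [0,0,0,0.05,0,0,0],
    [0,0,0,0,0,0,0],
    [0,0,0,0,0,0,0],
    [0,0,0,0,0,0,0],
    [0,0,0,0,0,0,0],
  ],
)

```text
time_s: 42.78
tool_pos: [0.6152, -0.0749, 0.0637]
eef_rot: [-3.142, 0.004, -0.108]
wrist_force: [-8.8, 1.2, 4.6]
gripper_width: 0.0005
gripper_force: 4.1
```

>>> step_arm(
  targets=[
    [0,0,0,0.03,0,0,0],
    [0,0,0,0,0,0,0],
    [0,0,0,0,0,0,0],
    [0,0,0,0,0,0,0],
    [0,0,0,0,0,0,0],
  ],
)

```text
time_s: 43.2
tool_pos: [0.6153, -0.0749, 0.0638]
eef_rot: [-3.142, 0.006, -0.108]
wrist_force: [-10.3, 1.9, 6.8]
gripper_width: 0.0007
gripper_force: 6.0
```

>>> step_arm(
  targets=[
    [0,0,0,-0.4,0,0,0],
    [0,0,0,-0.9,0,0,0],
    [0,0,0,-0.5,0,-1,87.8],
    [0,0,0,-0.5,0,-1,87.8],
    [0,0,0,-0.5,0,-1,87.8],
  ],
)

```text
time_s: 43.62
tool_pos: [0.533, -0.0659, 0.1538]
eef_rot: [-3.141, 0.001, -0.108]
wrist_force: [0.3, 0.3, 0.0]
gripper_width: 0.0169
gripper_force: 0.0
```

>>> step_arm(
  targets=[
    [0,0,0,-0.5,0,-1,87.8],
    [0,0,0,-0.5,0,-1,87.8],
    [0,0,0,-0.5,0,-0.8,87.8],
    [0,0,0,0,0,0,87.8],
    [0,0,0,0,0,0,87.8],
  ],
)

```text
time_s: 44.03
tool_pos: [0.4901, -0.0614, 0.2399]
eef_rot: [3.141, -0.005, -0.108]
wrist_force: [-0.5, 0.2, 0.2]
gripper_width: 0.0505
gripper_force: 0.0
```

```bash
python3 - <<'E'
from m import *; from go import go
im=capture("top");cv2.imwrite("pics/top9.png",im[:,:,::-1])
sc=capture("scene");cv2.imwrite("pics/s9.png",sc[:,:,::-1])
a=cv2.resize(im[90:270,225:500,::-1],(800,524),interpolation=cv2.INTER_CUBIC);cv2.imwrite("pics/c9.png",a)
H=hsv(im)
# tongs on ridge: pixel profile of saturation/hue along ridge centre
ys=np.arange(-.27,-.47,-.002);P=np.c_[np.full(len(ys),.5655),ys,np.full(len(ys),.127)]
u=proj("top",P);v=[im[int(round(q[1])),int(round(q[0]))].astype(int) for q in u]
print([(round(y,3),int(c[0]-c[2]),int(c.sum()//3)) for y,c in zip(ys,v)][::1])
go()
E
```

```text
[(np.float64(-0.27), 2, 216), (np.float64(-0.272), 2, 216), (np.float64(-0.274), 2, 216), (np.float64(-0.276), 2, 216), (np.float64(-0.278), 2, 216), (np.float64(-0.28), 2, 216), (np.float64(-0.282), 2, 216), (np.float64(-0.284), 2, 216), (np.float64(-0.286), 2, 216), (np.float64(-0.288), 2, 216), (np.float64(-0.29), 2, 216), (np.float64(-0.292), 2, 216), (np.float64(-0.294), 2, 216), (np.float64(-0.296), 3, 211), (np.float64(-0.298), 3, 211), (np.float64(-0.3), 1, 171), (np.float64(-0.302), -13, 156), (np.float64(-0.304), -12, 150), (np.float64(-0.306), -11, 150), (np.float64(-0.308), -11, 150), (np.float64(-0.31), -11, 149), (np.float64(-0.312), -11, 148), (np.float64(-0.314), -11, 149), (np.float64(-0.316), -12, 153), (np.float64(-0.318), -12, 153), (np.float64(-0.32), -9, 170), (np.float64(-0.322), 2, 213), (np.float64(-0.324), 2, 216), (np.float64(-0.326), 3, 216), (np.float64(-0.328), 3, 216), (np.float64(-0.33), 3, 216), (np.float64(-0.332), 3, 216), (np.float64(-0.334), 2, 216), (np.float64(-0.336), 2, 216), (np.float64(-0.338), 3, 216), (np.float64(-0.34), 3, 216), (np.float
[... 1340 characters left out ...]
, 216), (np.float64(-0.432), 4, 216), (np.float64(-0.434), 4, 217), (np.float64(-0.436), 5, 215), (np.float64(-0.438), 6, 205), (np.float64(-0.44), -1, 171), (np.float64(-0.442), -1, 171), (np.float64(-0.444), -7, 134), (np.float64(-0.446), -8, 127), (np.float64(-0.448), -10, 128), (np.float64(-0.45), -9, 129), (np.float64(-0.452), -9, 129), (np.float64(-0.454), -9, 129), (np.float64(-0.456), -8, 129), (np.float64(-0.458), -9, 130), (np.float64(-0.46), -9, 129), (np.float64(-0.462), -9, 129), (np.float64(-0.464), -9, 130), (np.float64(-0.466), -10, 131), (np.float64(-0.468), -10, 131)]
t 44.13 pos [ 0.4895 -0.0613  0.2363] yaw [-1.7999e+02  6.0000e-02 -6.1700e+00] F [-0.4 -0.3 -0.3] w 0.0584
```

View pics/c9.png

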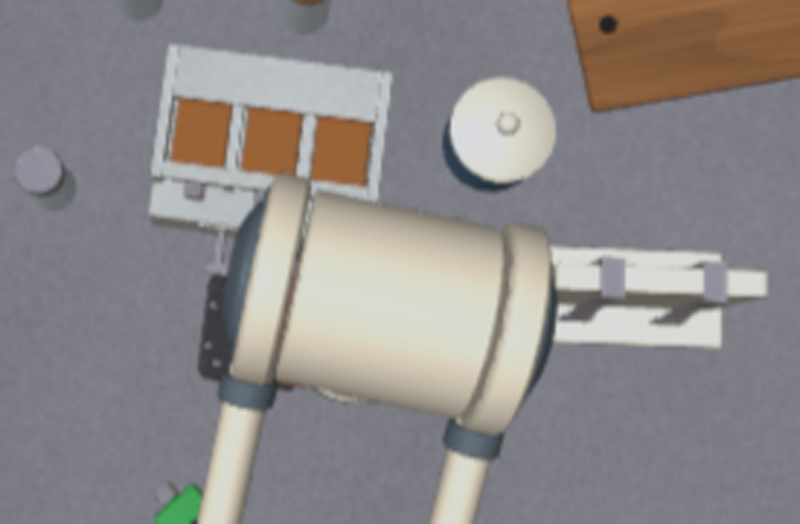

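All three flasks lie home under the roof, crop (200,133), (272,140) and (342,148). The tongs sit on the ridge at crop (613,278) and (715,282). I'm turning the tool so the fingers close across the ridge.

>>> step_arm(
  targets=[
    [0,0,-6.9,0,0,0,87.8],
    [0,0,-6.9,0,0,0,87.8],
    [0,0,-6.9,0,0,0,87.8],
    [0,0,-6.9,0,0,0,87.8],
    [0,0,-6.9,0,0,0,87.8],
  ],
)

```text
time_s: 44.55
tool_pos: [0.4893, -0.0612, 0.2348]
eef_rot: [-3.139, 0.003, 0.501]
wrist_force: [0.6, -0.2, 0.2]
gripper_width: 0.0873
gripper_force: 0.0
```

>>> step_arm(
  targets=[
    [0,0,-6.9,0,0,0,87.8],
    [0,0,-6.9,0,0,0,87.8],
    [0,0,-6.9,0,0,0,87.8],
    [0,0,-6.9,0,0,0,87.8],
    [0,0,-6.9,0,0,0,87.8],
  ],
)

```text
time_s: 44.97
tool_pos: [0.4893, -0.0612, 0.2348]
eef_rot: [-3.137, 0.001, 1.103]
wrist_force: [0.4, 0.1, -0.3]
gripper_width: 0.0879
gripper_force: 0.0
```

>>> step_arm(
  targets=[
    [0,0,-6.9,0,0,0,87.8],
    [0,0,-6.9,0,0,0,87.8],
    [0,0,-6.9,0,0,0,87.8],
    [0,0,-6.5,0,0,0,87.8],
    [0,0,0,0,0,0,87.8],
  ],
)

```text
time_s: 45.38
tool_pos: [0.4893, -0.0612, 0.235]
eef_rot: [-3.138, -0.001, 1.575]
wrist_force: [0.4, 0.7, -0.1]
gripper_width: 0.0877
gripper_force: 0.0
```

```bash
python3 go.py .5655 -.311 .236 .5655 -.311 .092
```

```text
t 45.38 pos [ 0.4893 -0.0612  0.235 ] yaw [-1.7977e+02 -5.0000e-02  9.0260e+01] F [ 0.4  0.7 -0.1] w 0.0877
 to (0.5655, -0.311, 0.236) units [-8.34  2.5  -0.05] rows 9
 to (0.5655, -0.311, 0.092) units [-0.    0.02  4.8 ] rows 5
```

>>> step_arm(
  targets=[
    [0,0,0,-0.93,0.28,0,87.8],
    [0,0,0,-0.93,0.28,0,87.8],
    [0,0,0,-0.93,0.28,0,87.8],
    [0,0,0,-0.93,0.28,0,87.8],
    [0,0,0,-0.93,0.28,0,87.8],
  ],
)

```text
time_s: 45.8
tool_pos: [0.5317, -0.202, 0.2356]
eef_rot: [-3.139, -0.001, 1.568]
wrist_force: [0.8, 0.2, 0.3]
gripper_width: 0.088
gripper_force: 0.0
```

>>> step_arm(
  targets=[
    [0,0,0,-0.93,0.28,0,87.8],
    [0,0,0,-0.93,0.28,0,87.8],
    [0,0,0,-0.93,0.28,0,87.8],
    [0,0,0,-0.9,0.26,0,87.8],
    [0,0,0,0,0,0,87.8],
  ],
)

```text
time_s: 46.22
tool_pos: [0.5644, -0.3157, 0.233]
eef_rot: [-3.137, -0.001, 1.564]
wrist_force: [0.9, 0.1, -0.5]
gripper_width: 0.0878
gripper_force: 0.0
```

>>> step_arm(
  targets=[
    [0,0,0,0,0,0.9,87.8],
    [0,0,0,0,0,0.9,87.8],
    [0,0,0,0,0,0.9,87.8],
    [0,0,0,0,0,0,87.8],
    [0,0,0,0,0,0,87.8],
  ],
)

```text
time_s: 46.63
tool_pos: [0.5635, -0.3103, 0.1537]
eef_rot: [-3.137, -0.003, 1.57]
wrist_force: [-0.7, 0.8, 0.1]
gripper_width: 0.0879
gripper_force: 0.0
```

```bash
python3 go.py .5655 -.311 .092
```

```text
t 46.63 pos [ 0.5635 -0.3103  0.1537] yaw [-179.71   -0.19   89.94] F [-0.7  0.8  0.1] w 0.0879
 to (0.5655, -0.311, 0.092) units [-0.03  0.08  2.05] rows 3
```

>>> step_arm(
  targets=[
    [0,0,0,-0.03,0.08,0.9,87.8],
    [0,0,0,0,0,0.9,87.8],
    [0,0,0,0,0,0.25,87.8],
    [0,0,0,0,0,0,60],
    [0,0,0,0,0,0,45],
  ],
  grip_force=20,
)

```text
time_s: 47.05
tool_pos: [0.5674, -0.3124, 0.097]
eef_rot: [3.14, 0.001, 1.571]
wrist_force: [0.9, -0.2, 0.5]
gripper_width: 0.0777
gripper_force: 0.0
```

>>> step_arm(
  targets=[
    [0,0,0,0,0,0,36],
    [0,0,0,0,0,0,25],
    [0,0,0,0,0,0,20],
    [0,0,0,0,0,0,20],
    [0,0,0,0,0,0,20],
  ],
)

```text
time_s: 47.47
tool_pos: [0.5671, -0.3125, 0.0958]
eef_rot: [3.141, 0.0, 1.571]
wrist_force: [0.1, -0.7, -0.0]
gripper_width: 0.0445
gripper_force: 0.0
```

>>> step_arm(
  targets=[
    [0,0,0,0,0,0,20],
    [0,0,0,0,0,0,20],
    [0,0,0,0,0,0,20],
    [0,0,0,0,0,0,20],
    [0,0,0,0,0,0,20],
  ],
)

```text
time_s: 47.88
tool_pos: [0.567, -0.3123, 0.0953]
eef_rot: [3.141, 0.0, 1.571]
wrist_force: [0.1, -0.1, 0.7]
gripper_width: 0.0341
gripper_force: 20.0
```

>>> step_arm(
  targets=[
    [0,0,0,0,0,-0.4,20],
    [0,0,0,0,0,-0.8,20],
    [0,0,0,0,0,-0.9,20],
    [0,0,0,0,0,-0.9,20],
    [0,0,0,0,0,-0.9,20],
  ],
)

```text
time_s: 48.3
tool_pos: [0.5666, -0.3122, 0.2139]
eef_rot: [-3.141, -0.0, 1.571]
wrist_force: [-0.5, 0.7, -1.6]
gripper_width: 0.0338
gripper_force: 20.0
```

>>> step_arm(
  targets=[
    [0,0,0,0,0,-0.9,20],
    [0,0,0,0,0,-0.9,20],
    [0,0,4.3,0,0,0,20],
    [0,0,4.3,0,0,0,20],
    [0,0,0,0,0,0,20],
  ],
)

```text
time_s: 48.72
tool_pos: [0.5669, -0.3124, 0.2675]
eef_rot: [3.14, 0.001, 1.419]
wrist_force: [-0.1, 0.5, -0.7]
gripper_width: 0.0341
gripper_force: 20.0
```

```bash
python3 - <<'E'
from m import *; from go import go
t=cv2.imread("pics/top0.png")[:,:,::-1].copy();s=cv2.imread("pics/s9.png")[:,:,::-1].copy()
for n,im,a,b,w in(("top",t,(105,176.5),(172,187.5),4),("scene",s,(450,212),(530,224),5)):
    L=[sub(im,a,b,w,sign=g) for g in(1,-1)]
    for l,r in L:
        c=l[2:];p=cast(n,[c-l[:2]*25,c+l[:2]*25],.145)[:,:2];d=p[1]-p[0];q=p[0]+d*(.41-p[0,1])/d[1]
        print(n,c.round(1),round(float(r),2),"x at y=.41",q[0].round(4),"ang",np.degrees(np.arctan(d[0]/d[1])).round(2))
# posts: bases
go((.5594,.4435,.262),(.5594,.4435,.125))
E
```

```text
top [138.8 181.1] 0.16 x at y=.41 0.5584 ang 8.97
top [138.7 184.8] 0.32 x at y=.41 0.5495 ang 9.37
scene [492.2 220.1] 0.17 x at y=.41 0.5682 ang 8.64
scene [491.2 216.9] 0.29 x at y=.41 0.5579 ang 9.03
t 48.72 pos [ 0.5669 -0.3124  0.2675] yaw [1.7993e+02 4.0000e-02 8.1280e+01] F [-0.1  0.5 -0.7] w 0.0341
 to (0.5594, 0.4435, 0.262) units [24.87 -4.07  0.16] rows 25
 to (0.5594, 0.4435, 0.125) units [ 0.   -0.01  4.57] rows 5
```

```bash
python3 - <<'E'
from h import *
t=cv2.imread("pics/top0.png");s=cv2.imread("pics/s9.png")
a=cv2.resize(t[165:215,80:212],None,fx=6,fy=6,interpolation=cv2.INTER_CUBIC)
b=cv2.resize(s[198:248,420:552],None,fx=6,fy=6,interpolation=cv2.INTER_CUBIC)
cv2.imwrite("pics/rail.png",np.vstack([a,b])[:600])
for n,f,col,r in(("top",t,139,range(176,190)),("scene",s,491,range(208,226))): print(n,[(i,*f[i,col].tolist()) for i in r])
E
```

```text
top [(176, 138, 130, 129), (177, 138, 129, 128), (178, 134, 126, 126), (179, 134, 126, 125), (180, 132, 126, 129), (181, 143, 135, 139), (182, 158, 145, 147), (183, 160, 146, 149), (184, 156, 145, 149), (185, 140, 132, 136), (186, 129, 122, 122), (187, 137, 129, 128), (188, 137, 128, 128), (189, 138, 129, 128)]
scene [(208, 131, 122, 120), (209, 128, 120, 118), (210, 129, 121, 119), (211, 130, 122, 119), (212, 130, 122, 119), (213, 131, 123, 122), (214, 142, 131, 130), (215, 146, 134, 134), (216, 139, 129, 130), (217, 121, 114, 117), (218, 106, 100, 103), (219, 107, 101, 102), (220, 117, 110, 109), (221, 126, 119, 116), (222, 130, 120, 119), (223, 128, 121, 119), (224, 129, 121, 120), (225, 128, 120, 117)]
```

View pics/rail.png

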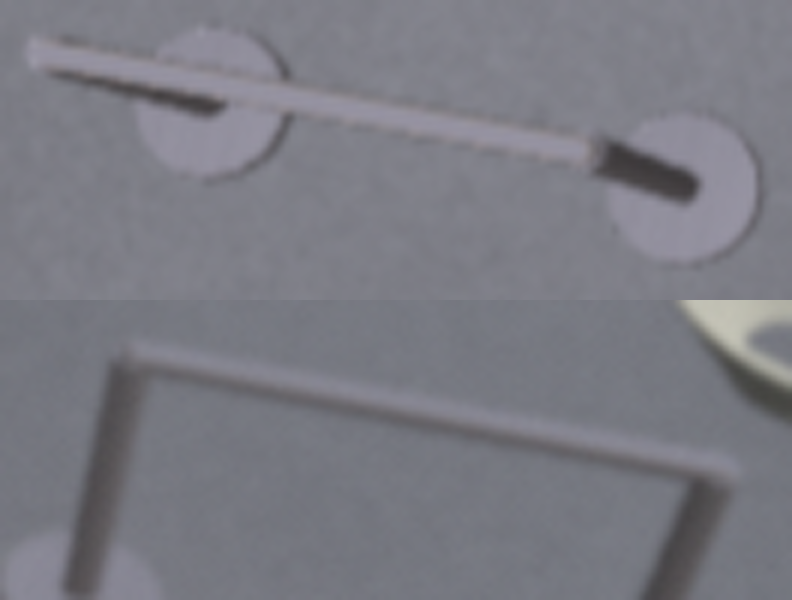

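The rail bar runs from top crop (32,52) to (600,150). In the scene view it spans rows 213.5 to 220.5 at column 491, so its centre there is 217.

```bash
python3 - <<'E'
from h import *
print(cast("top",[(139,183),(85.5,174),(180,190)],.145)); print(cast("scene",[(491,217)],.145))
for z in(.135,.14,.145,.15): print(z,cast("top",(139,183),z)[0][:2],cast("scene",(491,217),z)[0][:2])
E
```

```text
[[0.5532185  0.40599037 0.145     ]
 [0.57221125 0.53519678 0.145     ]
 [0.53847323 0.30742308 0.145     ]]
[[0.56099017 0.42719968 0.145     ]]
0.135 [0.55452551 0.41030368] [0.54994566 0.43095729]
0.14 [0.55387201 0.40814703] [0.55546791 0.42907848]
0.145 [0.5532185  0.40599037] [0.56099017 0.42719968]
0.15 [0.552565   0.40383372] [0.56651242 0.42532088]
```

>>> step_arm(
  targets=[
    [0,0,0,0.5,-0.08,0,20],
    [0,0,0,0.8,-0.13,0,20],
    [0,0,0,0.95,-0.15,0,20],
    [0,0,0,0.95,-0.15,0,20],
    [0,0,0,0.95,-0.15,0,20],
  ],
)

```text
time_s: 49.13
tool_pos: [0.5652, -0.184, 0.2657]
eef_rot: [-3.14, -0.001, 1.424]
wrist_force: [0.5, 0.8, -1.1]
gripper_width: 0.034
gripper_force: 20.0
```

>>> step_arm(
  targets=[
    [0,0,0,0.95,-0.15,0,20],
    [0,0,0,0.95,-0.15,0,20],
    [0,0,0,0.95,-0.15,0,20],
    [0,0,0,0.95,-0.15,0,20],
    [0,0,0,0.95,-0.15,0,20],
  ],
)

```text
time_s: 49.55
tool_pos: [0.5639, -0.0396, 0.2659]
eef_rot: [-3.141, -0.0, 1.424]
wrist_force: [-0.1, -0.1, -1.5]
gripper_width: 0.0338
gripper_force: 20.0
```

>>> step_arm(
  targets=[
    [0,0,0,0.95,-0.15,0,20],
    [0,0,0,0.95,-0.15,0,20],
    [0,0,0,0.95,-0.15,0,20],
    [0,0,0,0.95,-0.15,0,20],
    [0,0,0,0.95,-0.15,0,20],
  ],
)

```text
time_s: 49.97
tool_pos: [0.5626, 0.1045, 0.2659]
eef_rot: [-3.14, 0.0, 1.424]
wrist_force: [0.3, -0.4, -1.3]
gripper_width: 0.034
gripper_force: 20.0
```

>>> step_arm(
  targets=[
    [0,0,0,0.95,-0.15,0,20],
    [0,0,0,0.95,-0.15,0,20],
    [0,0,0,0.95,-0.15,0,20],
    [0,0,0,0.95,-0.15,0,20],
    [0,0,0,0.95,-0.15,0,20],
  ],
)

```text
time_s: 50.38
tool_pos: [0.5614, 0.2486, 0.2659]
eef_rot: [-3.14, 0.0, 1.424]
wrist_force: [-0.6, -0.0, -1.2]
gripper_width: 0.0339
gripper_force: 20.0
```

>>> step_arm(
  targets=[
    [0,0,0,0.95,-0.15,0,20],
    [0,0,0,0.95,-0.15,0,20],
    [0,0,0,0.95,-0.15,0,20],
    [0,0,0,0.95,-0.15,0,20],
    [0,0,0,0.6,-0.1,0,20],
  ],
)

```text
time_s: 50.8
tool_pos: [0.5598, 0.3834, 0.2652]
eef_rot: [-3.14, 0.0, 1.426]
wrist_force: [1.0, -0.1, -0.6]
gripper_width: 0.034
gripper_force: 20.0
```

>>> step_arm(
  targets=[
    [0,0,0,0,0,0,20],
    [0,0,0,0,0,0,20],
    [0,0,0,0,0,0,20],
    [0,0,0,0,0,0,20],
    [0,0,0,0,0,0,20],
  ],
)

```text
time_s: 51.22
tool_pos: [0.5619, 0.3791, 0.2667]
eef_rot: [3.141, -0.0, 1.42]
wrist_force: [-0.3, 0.2, -0.7]
gripper_width: 0.0339
gripper_force: 20.0
```

```bash
python3 go.py .562 .455 .265 .562 .455 .1215
```

```text
t 51.22 pos [0.5619 0.3791 0.2667] yaw [ 1.7997e+02 -1.0000e-02  8.1380e+01] F [-0.3  0.2 -0.7] w 0.0339
 to (0.562, 0.455, 0.265) units [ 2.5  -0.37  0.06] rows 3
 to (0.562, 0.455, 0.1215) units [-0.   -0.    4.78] rows 5
```

>>> step_arm(
  targets=[
    [0,0,0,0.8,-0.12,0,20],
    [0,0,0,0.9,-0.13,0,20],
    [0,0,0,0.8,-0.12,0,20],
    [0,0,0,0,0,0,20],
    [0,0,0,0,0,0,20],
  ],
)

```text
time_s: 51.63
tool_pos: [0.5619, 0.4562, 0.2652]
eef_rot: [-3.141, 0.001, 1.422]
wrist_force: [-0.8, -0.5, -0.4]
gripper_width: 0.0339
gripper_force: 20.0
```

>>> step_arm(
  targets=[
    [0,0,0,0,0,0.4,20],
    [0,0,0,0,0,0.5,20],
    [0,0,0,0,0,0.6,20],
    [0,0,0,0,0,0,20],
    [0,0,0,0,0,0,20],
  ],
)

```text
time_s: 52.05
tool_pos: [0.5619, 0.4543, 0.2205]
eef_rot: [-3.14, 0.002, 1.42]
wrist_force: [-0.2, -0.3, -1.4]
gripper_width: 0.034
gripper_force: 20.0
```

```bash
python3 - <<'E'
from h import *; from go import go
a,b=capture("top"),capture("scene")
cv2.imwrite("pics/t11.png",np.vstack([cv2.resize(x,None,fx=4,fy=4,interpolation=cv2.INTER_CUBIC) for x in (a[150:215,70:220,::-1],b[165:250,415:565,::-1])]))
go((.562,.455,.1215))
E
```

```text
t 52.15 pos [0.5624 0.4552 0.223 ] yaw [ 1.7992e+02 -7.0000e-02  8.1380e+01] F [ 0.6 -0.4 -0.6] w 0.0339
 to (0.562, 0.455, 0.1215) units [-0.01 -0.02  3.38] rows 4
```

View pics/t11.png

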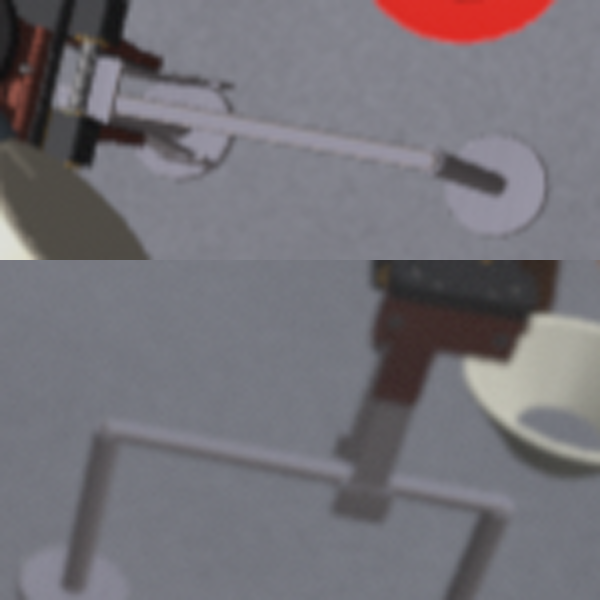

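The tongs' tips straddle the bar: in the top view they are at rows of about 85 and 155 with the bar at about 120 between them. The scene view shows one arm on each side.

>>> step_arm(
  targets=[
    [0,0,0,0,0,0.6,20],
    [0,0,0,0,0,0.6,20],
    [0,0,0,0,0,0.6,20],
    [0,0,0,0,0,0.6,20],
    [0,0,0,0,0,0,20],
  ],
)

```text
time_s: 52.57
tool_pos: [0.5612, 0.4551, 0.146]
eef_rot: [-3.138, 0.003, 1.421]
wrist_force: [-0.7, -0.6, -2.0]
gripper_width: 0.0339
gripper_force: 20.0
```

>>> step_arm(
  targets=[
    [0,0,0,0,0,0.5,20],
    [0,0,0,0,0,0.3,20],
    [0,0,0,0,0,0,20],
    [0,0,0,0,0,0,20],
    [0,0,0,0,0,0,20],
  ],
)

```text
time_s: 52.98
tool_pos: [0.5623, 0.4562, 0.1267]
eef_rot: [3.14, -0.001, 1.421]
wrist_force: [0.3, -0.2, -0.5]
gripper_width: 0.0337
gripper_force: 20.0
```

>>> step_arm(
  targets=[
    [0,0,0,0,0,0.08,20],
    [0,0,0,0,0,0,20],
    [0,0,0,0,0,0,20],
    [0,0,0,0,0,0,20],
    [0,0,0,0,0,0,20],
  ],
)

```text
time_s: 53.4
tool_pos: [0.5619, 0.456, 0.1229]
eef_rot: [3.141, -0.0, 1.421]
wrist_force: [0.7, -0.1, -0.9]
gripper_width: 0.0334
gripper_force: 20.0
```

>>> step_arm(
  targets=[
    [0,0,0,0,0,0.05,20],
    [0,0,0,0,0,0,20],
    [0,0,0,0,0,0,20],
    [0,0,0,0,0,0,20],
    [0,0,0,0,0,0,20],
  ],
)

```text
time_s: 53.82
tool_pos: [0.5619, 0.456, 0.1213]
eef_rot: [3.141, -0.0, 1.421]
wrist_force: [0.7, 0.4, -0.6]
gripper_width: 0.0335
gripper_force: 20.0
```

>>> step_arm(
  targets=[
    [0,0,0,0,0,0,38],
    [0,0,0,0,0,0,44],
    [0,0,0,0,0,0,56],
    [0,0,0,0,0,0,70],
    [0,0,0,0,0,0,70],
  ],
)

```text
time_s: 54.23
tool_pos: [0.5619, 0.456, 0.1213]
eef_rot: [3.142, -0.0, 1.421]
wrist_force: [-0.3, -0.2, 0.4]
gripper_width: 0.0607
gripper_force: 0.0
```

>>> step_arm(
  targets=[
    [0,0,0,0,0,0,75],
    [0,0,0,0,0,0,80],
    [0,0,0,0,0,0,80],
    [0,0,0,0,0,-0.5,80],
    [0,0,0,0,0,-0.9,80],
  ],
)

```text
time_s: 54.65
tool_pos: [0.5606, 0.455, 0.1587]
eef_rot: [-3.136, 0.006, 1.421]
wrist_force: [0.4, 0.2, -0.8]
gripper_width: 0.08
gripper_force: 0.0
```

>>> step_arm(
  targets=[
    [0,0,0,0,0,-0.9,87.8],
    [0,0,0,0,0,-0.9,87.8],
    [0,0,0,0,0,-0.6,87.8],
    [0,0,-4.3,0,0,0,87.8],
    [0,0,-4.3,0,0,0,87.8],
  ],
)

```text
time_s: 55.07
tool_pos: [0.5624, 0.4564, 0.2382]
eef_rot: [3.138, -0.003, 1.575]
wrist_force: [-0.2, -0.4, -1.1]
gripper_width: 0.0879
gripper_force: 0.0
```

```bash
python3 go.py .5665 -.3985 .236 .5665 -.3985 .096
```

```text
t 55.07 pos [0.5624 0.4564 0.2382] yaw [ 1.7979e+02 -1.5000e-01  9.0220e+01] F [-0.2 -0.4 -1.1] w 0.0879
 to (0.5665, -0.3985, 0.236) units [-2.85e+01  2.00e-02 -0.00e+00] rows 29
 to (0.5665, -0.3985, 0.096) units [-0.01 -0.02  4.67] rows 5
```

>>> step_arm(
  targets=[
    [0,0,0,-0.95,0,0,87.8],
    [0,0,0,-0.95,0,0,87.8],
    [0,0,0,-0.95,0,0,87.8],
    [0,0,0,-0.95,0,0,87.8],
    [0,0,0,-0.95,0,0,87.8],
  ],
)

```text
time_s: 55.48
tool_pos: [0.5618, 0.3123, 0.2353]
eef_rot: [3.141, -0.0, 1.572]
wrist_force: [0.3, 0.3, 0.1]
gripper_width: 0.0877
gripper_force: 0.0
```

>>> step_arm(
  targets=[
    [0,0,0,-0.95,0,0,87.8],
    [0,0,0,-0.95,0,0,87.8],
    [0,0,0,-0.95,0,0,87.8],
    [0,0,0,-0.95,0,0,87.8],
    [0,0,0,-0.95,0,0,87.8],
  ],
)

```text
time_s: 55.9
tool_pos: [0.5619, 0.1696, 0.2354]
eef_rot: [3.141, -0.0, 1.571]
wrist_force: [-0.0, 1.0, -0.2]
gripper_width: 0.0879
gripper_force: 0.0
```

>>> step_arm(
  targets=[
    [0,0,0,-0.95,0,0,87.8],
    [0,0,0,-0.95,0,0,87.8],
    [0,0,0,-0.95,0,0,87.8],
    [0,0,0,-0.95,0,0,87.8],
    [0,0,0,-0.95,0,0,87.8],
  ],
)

```text
time_s: 56.32
tool_pos: [0.5619, 0.0272, 0.2355]
eef_rot: [3.141, -0.0, 1.571]
wrist_force: [-0.1, -0.3, -0.1]
gripper_width: 0.0881
gripper_force: 0.0
```

>>> step_arm(
  targets=[
    [0,0,0,-0.95,0,0,87.8],
    [0,0,0,-0.95,0,0,87.8],
    [0,0,0,-0.95,0,0,87.8],
    [0,0,0,-0.95,0,0,87.8],
    [0,0,0,-0.95,0,0,87.8],
  ],
)

```text
time_s: 56.73
tool_pos: [0.562, -0.1154, 0.2355]
eef_rot: [3.141, 0.0, 1.571]
wrist_force: [-0.4, -0.2, 0.4]
gripper_width: 0.0879
gripper_force: 0.0
```

>>> step_arm(
  targets=[
    [0,0,0,-0.95,0,0,87.8],
    [0,0,0,-0.95,0,0,87.8],
    [0,0,0,-0.95,0,0,87.8],
    [0,0,0,-0.95,0,0,87.8],
    [0,0,0,-0.95,0,0,87.8],
  ],
)

```text
time_s: 57.15
tool_pos: [0.5621, -0.2579, 0.2354]
eef_rot: [3.141, 0.0, 1.571]
wrist_force: [1.1, 0.4, -0.0]
gripper_width: 0.088
gripper_force: 0.0
```

>>> step_arm(
  targets=[
    [0,0,0,-0.95,0,0,87.8],
    [0,0,0,-0.95,0,0,87.8],
    [0,0,0,-0.95,0,0,87.8],
    [0,0,0,-0.95,0,0,87.8],
    [0,0,0,0,0,0,87.8],
  ],
)

```text
time_s: 57.57
tool_pos: [0.561, -0.3753, 0.2336]
eef_rot: [-3.14, 0.001, 1.567]
wrist_force: [-0.2, -0.3, -0.8]
gripper_width: 0.0877
gripper_force: 0.0
```

```bash
python3 go.py .5665 -.3985 .236 .5665 -.3985 .096
```

```text
t 57.57 pos [ 0.561  -0.3753  0.2336] yaw [-1.7989e+02  5.0000e-02  8.9760e+01] F [-0.2 -0.3 -0.8] w 0.0877
 to (0.5665, -0.3985, 0.236) units [-0.77  0.19 -0.08] rows 1
 to (0.5665, -0.3985, 0.096) units [0.   0.01 4.67] rows 5
```

>>> step_arm(
  targets=[
    [0,0,0,-0.85,0.18,0,87.8],
    [0,0,0,0,0,0.8,87.8],
    [0,0,0,0,0,0.9,87.8],
    [0,0,0,0,0,0.9,87.8],
    [0,0,0,0,0,0,87.8],
  ],
)

```text
time_s: 57.98
tool_pos: [0.5658, -0.3942, 0.1496]
eef_rot: [-3.133, -0.007, 1.571]
wrist_force: [-1.1, 0.8, -1.9]
gripper_width: 0.088
gripper_force: 0.0
```

>>> step_arm(
  targets=[
    [0,0,0,0,0,0,87.8],
    [0,0,0,0,0,0,87.8],
    [0,0,0,0,0,0,87.8],
    [0,0,0,0,0,0,87.8],
    [0,0,0,0,0,0,87.8],
  ],
)

```text
time_s: 58.4
tool_pos: [0.5684, -0.3963, 0.1595]
eef_rot: [3.139, 0.002, 1.571]
wrist_force: [0.5, 0.0, -0.4]
gripper_width: 0.0879
gripper_force: 0.0
```

```bash
python3 go.py .5665 -.3985 .096
```

```text
t 58.4 pos [ 0.5684 -0.3963  0.1595] yaw [1.7985e+02 1.1000e-01 9.0040e+01] F [ 0.5  0.  -0.4] w 0.0879
 to (0.5665, -0.3985, 0.096) units [-0.07 -0.07  2.12] rows 3
```

>>> step_arm(
  targets=[
    [0,0,0,-0.07,-0.06,0.9,87.8],
    [0,0,0,0,0,0.8,87.8],
    [0,0,0,0,0,0.4,87.8],
    [0,0,0,0,0,0,60],
    [0,0,0,0,0,0,45],
  ],
)

```text
time_s: 58.82
tool_pos: [0.5658, -0.3979, 0.0941]
eef_rot: [-3.141, -0.001, 1.571]
wrist_force: [1.2, -0.3, 0.7]
gripper_width: 0.0779
gripper_force: 0.0
```

>>> step_arm(
  targets=[
    [0,0,0,0,0,0,36],
    [0,0,0,0,0,0,25],
    [0,0,0,0,0,0,20],
    [0,0,0,0,0,0,20],
    [0,0,0,0,0,0,20],
  ],
)

```text
time_s: 59.23
tool_pos: [0.5663, -0.3983, 0.0951]
eef_rot: [3.141, 0.001, 1.571]
wrist_force: [-0.5, 0.6, -0.6]
gripper_width: 0.0448
gripper_force: 0.0
```

>>> step_arm(
  targets=[
    [0,0,0,0,0,0,20],
    [0,0,0,0,0,0,20],
    [0,0,0,0,0,0,20],
    [0,0,0,0,0,0,20],
    [0,0,0,0,0,0,20],
  ],
)

```text
time_s: 59.65
tool_pos: [0.5661, -0.3981, 0.0944]
eef_rot: [3.141, 0.0, 1.571]
wrist_force: [-0.6, -0.1, 1.3]
gripper_width: 0.0339
gripper_force: 19.9
```

>>> step_arm(
  targets=[
    [0,0,0,0,0,-0.4,20],
    [0,0,0,0,0,-0.8,20],
    [0,0,0,0,0,-0.9,20],
    [0,0,0,0,0,-0.9,20],
    [0,0,0,0,0,-0.9,20],
  ],
)

```text
time_s: 60.07
tool_pos: [0.5657, -0.3979, 0.213]
eef_rot: [-3.141, -0.0, 1.571]
wrist_force: [0.0, 0.4, -0.6]
gripper_width: 0.0337
gripper_force: 19.9
```

>>> step_arm(
  targets=[
    [0,0,0,0,0,-0.9,20],
    [0,0,0,0,0,-0.9,20],
    [0,0,4.3,0,0,0,20],
    [0,0,4.3,0,0,0,20],
    [0,0,0,0,0,0,20],
  ],
)

```text
time_s: 60.48
tool_pos: [0.5661, -0.3982, 0.2667]
eef_rot: [3.14, 0.001, 1.419]
wrist_force: [0.2, 0.4, -1.1]
gripper_width: 0.0339
gripper_force: 19.9
```

```bash
python3 go.py .5513 .385 .265
```

```text
t 60.48 pos [ 0.5661 -0.3982  0.2667] yaw [1.7992e+02 5.0000e-02 8.1280e+01] F [ 0.2  0.4 -1.1] w 0.0339
 to (0.5513, 0.385, 0.265) units [25.73 -4.44  0.03] rows 26
```

>>> step_arm(
  targets=[
    [0,0,0,0.5,-0.09,0,20],
    [0,0,0,0.8,-0.14,0,20],
    [0,0,0,0.95,-0.16,0,20],
    [0,0,0,0.95,-0.16,0,20],
    [0,0,0,0.95,-0.16,0,20],
  ],
)

```text
time_s: 60.9
tool_pos: [0.5629, -0.2706, 0.2648]
eef_rot: [-3.14, -0.0, 1.423]
wrist_force: [0.7, 0.2, -0.9]
gripper_width: 0.0339
gripper_force: 19.9
```

>>> step_arm(
  targets=[
    [0,0,0,0.95,-0.17,0,20],
    [0,0,0,0.95,-0.17,0,20],
    [0,0,0,0.95,-0.17,0,20],
    [0,0,0,0.95,-0.17,0,20],
    [0,0,0,0.95,-0.17,0,20],
  ],
)

```text
time_s: 61.32
tool_pos: [0.5589, -0.1256, 0.2651]
eef_rot: [-3.141, -0.0, 1.424]
wrist_force: [-0.3, 0.8, -0.5]
gripper_width: 0.0337
gripper_force: 19.9
```

>>> step_arm(
  targets=[
    [0,0,0,0.95,-0.16,0,20],
    [0,0,0,0.95,-0.16,0,20],
    [0,0,0,0.95,-0.16,0,20],
    [0,0,0,0.95,-0.16,0,20],
    [0,0,0,0.95,-0.16,0,20],
  ],
)

```text
time_s: 61.73
tool_pos: [0.5564, 0.0188, 0.2652]
eef_rot: [-3.141, 0.0, 1.424]
wrist_force: [0.2, -0.4, -0.3]
gripper_width: 0.0343
gripper_force: 19.9
```

>>> step_arm(
  targets=[
    [0,0,0,0.95,-0.17,0,20],
    [0,0,0,0.95,-0.17,0,20],
    [0,0,0,0.95,-0.17,0,20],
    [0,0,0,0.95,-0.17,0,20],
    [0,0,0,0.95,-0.17,0,20],
  ],
)

```text
time_s: 62.15
tool_pos: [0.5524, 0.1634, 0.2652]
eef_rot: [-3.141, 0.0, 1.424]
wrist_force: [-0.1, 0.7, -1.5]
gripper_width: 0.0344
gripper_force: 19.9
```

>>> step_arm(
  targets=[
    [0,0,0,0.95,-0.16,0,20],
    [0,0,0,0.95,-0.16,0,20],
    [0,0,0,0.95,-0.16,0,20],
    [0,0,0,0.95,-0.16,0,20],
    [0,0,0,0.95,-0.16,0,20],
  ],
)

```text
time_s: 62.57
tool_pos: [0.55, 0.3078, 0.265]
eef_rot: [-3.141, 0.001, 1.424]
wrist_force: [0.2, 0.7, 0.2]
gripper_width: 0.0335
gripper_force: 19.9
```

>>> step_arm(
  targets=[
    [0,0,0,0.95,-0.16,0,20],
    [0,0,0,0.65,-0.11,0,20],
    [0,0,0,0,0,0,20],
    [0,0,0,0,0,0,20],
    [0,0,0,0,0,0,20],
  ],
)

```text
time_s: 62.98
tool_pos: [0.5496, 0.3546, 0.265]
eef_rot: [-3.141, 0.001, 1.422]
wrist_force: [0.3, -0.9, -1.4]
gripper_width: 0.0342
gripper_force: 19.9
```

```bash
python3 go.py .5513 .385 .265 .5513 .385 .1205
```

```text
t 62.98 pos [0.5496 0.3546 0.265 ] yaw [-1.7998e+02  5.0000e-02  8.1490e+01] F [ 0.3 -0.9 -1.4] w 0.0342
 to (0.5513, 0.385, 0.265) units [ 1.01 -0.1   0.  ] rows 2
 to (0.5513, 0.385, 0.1205) units [0.   0.   4.82] rows 5
```

>>> step_arm(
  targets=[
    [0,0,0,0.5,-0.05,0,20],
    [0,0,0,0.5,-0.05,0,20],
    [0,0,0,0,0,0,20],
    [0,0,0,0,0,0,20],
    [0,0,0,0,0,0,20],
  ],
)

```text
time_s: 63.4
tool_pos: [0.5515, 0.384, 0.2655]
eef_rot: [3.141, 0.0, 1.42]
wrist_force: [-0.2, -0.8, -0.2]
gripper_width: 0.0337
gripper_force: 19.9
```

>>> step_arm(
  targets=[
    [0,0,0,0,0,0.5,20],
    [0,0,0,0,0,0.6,20],
    [0,0,0,0,0,0.6,20],
    [0,0,0,0,0,0,20],
    [0,0,0,0,0,0,20],
  ],
)

```text
time_s: 63.82
tool_pos: [0.5509, 0.3841, 0.2134]
eef_rot: [-3.14, 0.002, 1.42]
wrist_force: [0.1, -0.5, 0.0]
gripper_width: 0.0339
gripper_force: 19.9
```

```bash
python3 - <<'E'
from h import *; from go import go
a,b=capture("top"),capture("scene")
cv2.imwrite("pics/t12.png",np.vstack([cv2.resize(x,None,fx=4,fy=4,interpolation=cv2.INTER_CUBIC) for x in (a[150:215,70:220,::-1],b[165:250,415:565,::-1])]))
go((.5511,.385,.1205))
E
```

```text
t 63.92 pos [0.5515 0.3849 0.216 ] yaw [ 1.7991e+02 -7.0000e-02  8.1400e+01] F [-0.5 -0.2 -1.2] w 0.034
 to (0.5511, 0.385, 0.1205) units [-0.   -0.02  3.18] rows 4
```

View pics/t12.png

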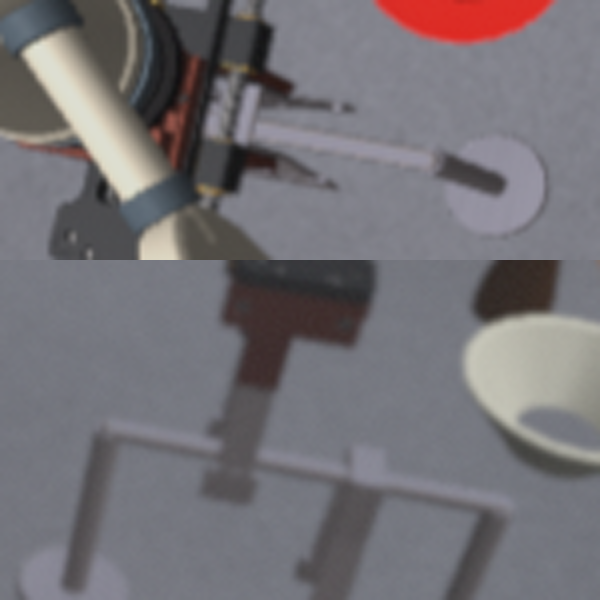

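The first tongs hang on the rail (lower view, (367,465)). The second pair straddles the bar at (235,455), clear of the first, so I'm lowering it.

>>> step_arm(
  targets=[
    [0,0,0,0,0,0.6,20],
    [0,0,0,0,0,0.6,20],
    [0,0,0,0,0,0.6,20],
    [0,0,0,0,0,0.5,20],
    [0,0,0,0,0,0,20],
  ],
)

```text
time_s: 64.33
tool_pos: [0.5505, 0.3847, 0.1429]
eef_rot: [-3.139, 0.002, 1.421]
wrist_force: [-0.3, -0.6, -2.0]
gripper_width: 0.0337
gripper_force: 19.9
```

>>> step_arm(
  targets=[
    [0,0,0,0,0,0.4,20],
    [0,0,0,0,0,0.3,20],
    [0,0,0,0,0,0,20],
    [0,0,0,0,0,0,20],
    [0,0,0,0,0,0,20],
  ],
)

```text
time_s: 64.75
tool_pos: [0.5514, 0.3855, 0.1251]
eef_rot: [3.141, -0.001, 1.421]
wrist_force: [-0.1, -0.0, 0.1]
gripper_width: 0.0339
gripper_force: 19.9
```

>>> step_arm(
  targets=[
    [0,0,0,0,0,0.06,20],
    [0,0,0,0,0,0,20],
    [0,0,0,0,0,0,20],
    [0,0,0,0,0,0,20],
    [0,0,0,0,0,0,20],
  ],
)

```text
time_s: 65.17
tool_pos: [0.5512, 0.3854, 0.1226]
eef_rot: [3.141, -0.0, 1.421]
wrist_force: [-0.8, -0.1, -1.6]
gripper_width: 0.0339
gripper_force: 19.9
```

>>> step_arm(
  targets=[
    [0,0,0,0,0,0.06,20],
    [0,0,0,0,0,0,20],
    [0,0,0,0,0,0,20],
    [0,0,0,0,0,0,20],
    [0,0,0,0,0,0,20],
  ],
)

```text
time_s: 65.58
tool_pos: [0.5511, 0.3853, 0.1206]
eef_rot: [-3.142, 0.0, 1.421]
wrist_force: [0.1, -0.1, -1.3]
gripper_width: 0.0341
gripper_force: 19.9
```

>>> step_arm(
  targets=[
    [0,0,0,0,0,0,38],
    [0,0,0,0,0,0,44],
    [0,0,0,0,0,0,56],
    [0,0,0,0,0,0,70],
    [0,0,0,0,0,0,70],
  ],
)

```text
time_s: 66.0
tool_pos: [0.5512, 0.3854, 0.1208]
eef_rot: [3.141, -0.0, 1.421]
wrist_force: [0.6, -0.3, -1.0]
gripper_width: 0.0602
gripper_force: 0.0
```

>>> step_arm(
  targets=[
    [0,0,0,0,0,0,75],
    [0,0,0,0,0,0,80],
    [0,0,0,0,0,0,80],
    [0,0,0,0,0,-0.5,80],
    [0,0,0,0,0,-0.9,80],
  ],
)

```text
time_s: 66.42
tool_pos: [0.5497, 0.3844, 0.1585]
eef_rot: [-3.136, 0.005, 1.421]
wrist_force: [0.3, 0.1, 0.3]
gripper_width: 0.0801
gripper_force: 0.0
```

>>> step_arm(
  targets=[
    [0,0,0,0,0,-0.9,80],
    [0,0,0,0,0,-0.9,80],
    [0,0,0,0,0,-0.9,80],
    [0,0,0,0,0.9,0,80],
    [0,0,0,0,-0.9,0,80],
  ],
)

```text
time_s: 66.83
tool_pos: [0.5582, 0.3841, 0.2391]
eef_rot: [-3.142, 0.004, 1.416]
wrist_force: [1.1, -0.3, -3.8]
gripper_width: 0.0798
gripper_force: 0.0
```

>>> step_arm(
  targets=[
    [0,0,0,0,-0.9,0,80],
    [0,0,0,0,-0.9,0,80],
    [0,0,0,0,-0.9,0,80],
    [0,0,0,0,-0.9,0,80],
    [0,0,0,0,-0.9,0,80],
  ],
)

```text
time_s: 67.25
tool_pos: [0.4164, 0.4055, 0.2436]
eef_rot: [3.142, -0.0, 1.421]
wrist_force: [-0.7, 0.2, -0.5]
gripper_width: 0.0798
gripper_force: 0.0
```

>>> step_arm(
  targets=[
    [0,0,0,-0.9,0,0,80],
    [0,0,0,-0.9,0,0,80],
    [0,0,0,0,0,0,80],
    [0,0,0,0,0,0,80],
    [0,0,0,0,0,0,80],
  ],
)

```text
time_s: 67.67
tool_pos: [0.4098, 0.3524, 0.2439]
eef_rot: [3.141, -0.001, 1.421]
wrist_force: [0.1, 0.7, -0.2]
gripper_width: 0.08
gripper_force: 0.0
```

```bash
python3 - <<'E'
from h import *; from go import go
a,b=capture("top"),capture("scene");go()
cv2.imwrite("pics/fin.png",np.vstack([cv2.resize(x,(800,300),interpolation=cv2.INTER_CUBIC) for x in (a[90:240,70:470,::-1],b[165:315,200:600,::-1])]))
E
```

```text
t 67.77 pos [0.4099 0.3527 0.2434] yaw [-179.98   -0.     81.44] F [ 0.2  0.2 -0.2] w 0.0801
```

View pics/fin.png

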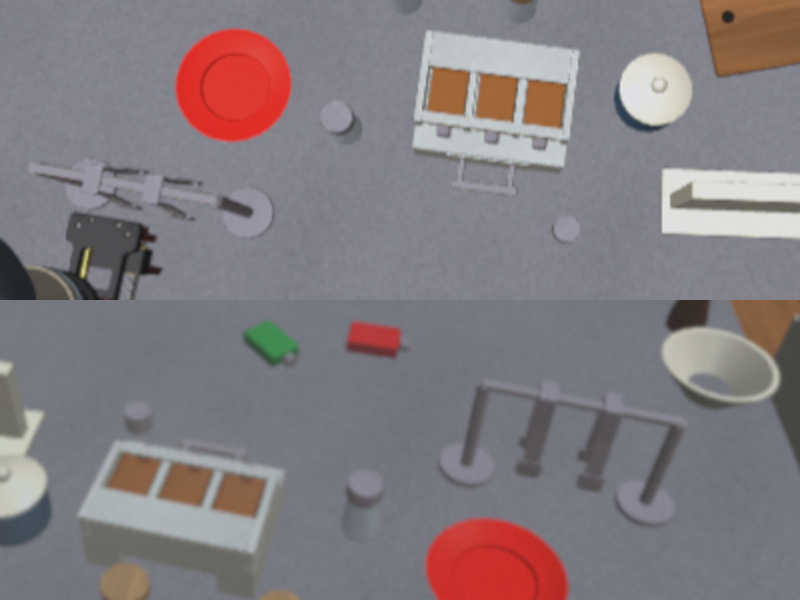

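Both tongs hang astride the rail at (93,180) and (152,190). All three caps stick out equally, at (443,130), (491,137) and (540,142). The drawer is shut, with the handle at (484,185), and the drip stand is empty.

```bash
python3 -c "
from plant import bot
print(bot.close_job())"
```

```text
the job is handed in; nothing more can be done
None
```

Job handed in: the tin is in the shut drawer, all three flasks are fully home with caps outwards, both tongs hang on the rail, and the salt shaker, plate and pot were not touched.

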